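# Pack the cataloguer's measuring kit

### The job

The kit has to go back in its grey box so that its lid can go on later: lay the hand magnifier in its open hinged case and shut the case, and fold the wooden rule closed. Then lay the shut case flat in the wide pocket of the foam and the folded rule flat in the long narrow pocket, each right down on the bottom. Set things down rather than dropping them, let go of everything and leave the other things on the table where they are.

Things in the scene. Friction and masses are not known exactly. Their poses are not given: they have to be found in the camera images.
- magnifier_mid (a point): Centre of the loose hand magnifier, half-way up. It lies flat, 130 mm long in y, 12 mm thick, about 80 g. Round lens in a steel rim, 50 mm across, centred 40 mm towards +y; straight wooden handle, 14 mm wide, from 65 mm towards -y to 6 mm towards +y. It balances about 8 mm towards +y of this point. Either way round in the case will do.
- case: The loose dark hinged hard case; origin: centre of its underside, z up. Shut: 66 (x) x 150 (y) x 28 mm. The tray is its lower 14 mm, about 120 g: inside 60 x 144 mm between 3 mm walls, lined floor 6 mm above the underside, so the magnifier in it stands 4 mm above the rim. Lid: 45 g. Carry it shut by the tray's walls, gripped across x, not by the lid alone.
- case_mid (a point): Centre of the case as it is when shut, half-way up, 14 mm above its underside; axes of the case.
- case_hinge (a point): Middle of the case's hinge line, which runs along y at the rim of the tray's +x long side: 33 mm towards +x of case_mid, 14 mm above the underside.
- case_lid (a joint): Angle of the case's lid, rad: 0 shut, growing as it opens, 2.4 the stop. A 14 mm deep shell, 66 x 150 mm; at the start it leans back past upright over the +x side, its free edge 55 to 75 mm above the table and 30 to 55 mm behind the hinge line. The stiff hinge (0.014 N m) stays where it is left: push the lid over and all the way down, under 1 N.
- rule_mid (a point): Centre of the loose wooden folding rule as it is when closed, half-way up its 12 mm; y runs along the first leg, away from the pivot. Lies flat, 110 g. Closed, its two legs (each a doubled strip 16.5 mm wide) lie side by side: 34 mm wide (x), 194 mm long (97 mm either way in y, the round brass knuckle, 28 mm across, at the -y end). First leg on the +x side, second on the -x side.
- rule_pivot (a point): Pivot axis of the rule, 83 mm towards -y of rule_mid, half-way up; same axes.
- rule_leg (a joint): Angle between the rule's legs, rad: 0 closed, side by side; growing, the second leg swings about the vertical pivot towards -x of the first. Friction joint (0.03 N m), stays where it is left. Squeezing both legs together from outside, near the pivot, folds it.
- kit_box: The grey kit box, fixed: 228 (x) x 230 (y) mm, walls 28 mm high, origin at the centre of its underside. Dark foam inside, its top 23 mm above the table, has two pockets side by side, long in y. Across the box's middle, 56 mm wide in y and as deep as the pockets, runs a finger channel: gripping across x near an item's middle, the fingers can go down into it.
- case_pocket (a point): Middle of the floor of the box's wide pocket, for the shut case either way round: 72 (x) x 156 (y) mm, 18 mm deep, floor 5 mm above the table. The finger channel leaves 28 mm free beside it towards -x, and 30 mm towards +x before the other pocket.
- rule_pocket (a point): Middle of the floor of the box's narrow pocket, for the closed rule either way round: 40 (x) x 202 (y) mm, 18 mm deep, floor 5 mm above the table, 86 mm towards +x of case_pocket, same axes. The finger channel leaves 30 mm free beside it towards -x and 35 mm towards +x.
- bone_folder: Flat bone-coloured bone folder, 150 x 22 x 5 mm; leave it. Origin: centre of its underside.
- tape_roll: Roll of paper tape lying flat, 90 mm across, 25 mm high; leave it. Origin: centre of its underside.
- book_weight: Brass book weight with a knob, 60 mm across, 58 mm high; leave it. Origin: centre of its underside.
- stapler: Stapler, 130 mm long, about 40 mm high; leave it. Origin: centre of its underside.
- labels: Pad of blank labels, 90 x 60 x 12 mm; leave it. Origin: centre of its underside.

How it is judged (in metres and radians):
At the end, for the whole second after the job is handed in: Magnifier on the floor of the case (within 13 mm of its centre), lid shut to 0.08 rad. Case flat on the wide pocket's floor (7 mm sideways, 4 mm in height); rule folded to 0.1 rad, flat on the narrow pocket's floor (9 mm along, 8 across, 4 in height). Either way round, at rest (x of magnifier_mid in the frame of case_mid between -0.013 and 0.013 m and y of magnifier_mid in the frame of case_mid between -0.013 and 0.013 m and z of magnifier_mid in the frame of case_mid between -0.008 and 0.006 m and value of joint case_lid below 0.08 rad and x of case_mid in the frame of case_pocket between -0.007 and 0.007 m and y of case_mid in the frame of case_pocket between -0.007 and 0.007 m and z of case_mid in the frame of case_pocket below 0.018 m and angle between the z axis of case_mid and the z axis of case_pocket, either way round below 0.06 rad and value of joint rule_leg below 0.1 rad and x of rule_mid in the frame of rule_pocket between -0.008 and 0.008 m and y of rule_mid in the frame of rule_pocket between -0.009 and 0.009 m and z of rule_mid in the frame of rule_pocket between -0.002 and 0.01 m and angle between the z axis of rule_mid and the z axis of rule_pocket, either way round below 0.05 rad and linear speed of each of case, magnifier, rule below 0.02 m/s); the robot touches nothing.
It fails at once if another thing on the table is shifted by more than 30 mm (distance of any of bone_folder, tape_roll, book_weight, stapler, labels from where it was at the start of the episode above 0.03 m).
It fails at once if the magnifier, the case or the rule is dropped (falls free of the fingers faster than 0.8 m/s, about 33 mm) ((linear speed of magnifier above 0.8 m/s and contact force between the fingers and magnifier below 0.05 N and value of joint case_lid above 1 rad) or (linear speed of case above 0.8 m/s and contact force between the fingers and case below 0.05 N) or (linear speed of rule above 0.8 m/s and contact force between the fingers and rule below 0.05 N)).
It also fails if it takes over 72 s, if anything falls off the work surface, if the arm or the gripper's body presses on something with over 40 N, if the wrist force passes 120 N, or if a joint passes its speed limit or range.

### The arm

A 6-joint arm with a two-finger parallel gripper is mounted at the origin on the work surface. World frame = base frame: x ahead of the robot, y to its left, z up, the work surface at z = 0. Lengths are in mm, angles in degrees, forces in N, time in s.
With the tool pointing down it reaches from about 300 to 850 mm from the base axis. Payload 4.2 kg.
Tool frame: the origin (TCP) lies on the centre line of the jaws, within the pads' length; the fingertips stand 14 mm ahead of it and the grasp point (between the pads) lies 5 mm behind it; x points along the fingers, y is the direction in which the jaws open and shut, and the axes are right-handed (so a half turn about x gives the same grasp; the last joint's range is limited). The gripper opens to 91 mm and grips with 3 to 60 N. Pads are 32 mm wide; open, the fingers measure 118 mm over their backs; the gripper's body (76 mm by 178 mm) begins 60 mm behind the grasp point.
Start: joints at [-68.64, 18.312, 89.639, -0, 72.044, -1.146], TCP at [220.101, -531.223, 227.976] pointing down, gripper open.
Joint ranges: [-177.97, 177.97], [-48.28, 115.42], [12.27, 149.76], [-77.06, 257.06], [2.81, 150.46], [-146.56, 146.56]. Speed limits (degrees/s): [147.25, 147.25, 180, 180, 180, 180].

### API

Orientations are given as [roll, pitch, yaw] about the fixed x, y, z axes, in that order (R = Rz(yaw) Ry(pitch) Rx(roll)).
In Python, from workcell import readout, optics, env gives the robot as it stands.
- The arm moves only by the shell command python3 -m creep 'ROWS' [OPENING] [FORCE]. ROWS is JSON, a list of rows, each an object with "translation": the shift along the world's x, y, z in cm, a list of three; "delta_rot": the turn, a rotation vector about the world's x, y, z in rad, a list of three. In form: [{"translation": [dx, dy, dz], "delta_rot": [rx, ry, rz]}, ...]. A call has 1 to 5 rows; each row shifts and turns the commanded pose from where the row before left it; what a row does not reach is not made up. A row lasts 1/12 s, in which the tool goes at most 41.7 mm and 7.16 degrees, less where a joint would pass 70% of its speed; a pose out of reach is approached as far as the arm can. A call with a gripper value outside its range is refused whole. OPENING is the gripper's target within -1 to 1 (fully open at 1, half-way at 0, shut at -1), set as the call begins (- or left out, the last holds). The fingers move at their own pace and stop on an object; FORCE is the grip in N (left out, the last holds). Time passes only in rows, so rows that do not move let the fingers close. It gives the time, the measured TCP pose, the force and the opening at its end, in the units of the state.
- readout.state(): the state, without advancing time (a new reading comes with each control period).
- optics.grab_frame(name): name is "side" or "top"; returns (picture, depth): 400x640x3 uint8, red, green, blue; 400x640 float32, mm along the optical axis (not along the pixel's ray), 0 where there is no reading.
- optics.camera_params(name): a dict with "mtx" (3x3 intrinsics, pixels), "R" (3x3) and "t" (3): a world point X has camera coordinates R X + t. Camera axes: x right, y down, z forward; pixel columns grow to the right and rows downward; lengths in mm; the calibration is good to about 2 mm. A picture is of the moment at which its call begins. camera_params takes no time and is no camera call.
- env.job_done(): hands the job in, once; it reports no verdict.
The state is a dict: "time_s": time; "qpos": joint angles; "qvel": joint speeds; "effort": joint torques, N m; "ee_pos": TCP position; "ee_rot": TCP orientation; "force": force on the tool from outside, world axes, zero at the start; "torque": the same for the moment, N m; "gripper_width": finger opening in mm.
Only numpy, scipy, OpenCV 4.12 (cv2) and the standard library are available. Lean on these libraries where they do the work, as an engineer would, in place of code of your own. Each camera call takes 0.05 s, during which the arm holds its last target.

## Working session

There is one attempt and no reset: what is moved stays moved. The work goes in short steps, Python scripts to look and compute and a shell command to move; the robot and the scene stay as the last step left them, time stands still between calls to the robot, and variables do not carry over. Pictures are saved under pics/ and viewed, and the job is handed in when it is done.

```bash
ls; mkdir -p pics
python3 - <<'E'
from workcell import readout, optics
import cv2,numpy as np
print(readout.state())
for n in("top","side"):
    p,d=optics.grab_frame(n); cv2.imwrite(f"pics/{n}0.png",p[:,:,::-1]); np.save(f"{n}0.npy",d)
    c=optics.camera_params(n); print(n,c, -np.array(c["R"]).T@np.array(c["t"]))
E
```

```text
pics
{'time_s': 0.0, 'qpos': array([-6.86406635e+01,  1.83499185e+01,  8.97058842e+01, -1.07939066e-03,
        7.20442542e+01, -1.14643653e+00]), 'qvel': array([ 0.0439185 , -0.04124873,  0.01652747, -0.03997374,  0.0250114 ,
        0.01194596]), 'effort': array([ 1.91020343e-03, -4.12455475e+01, -2.31969416e+01,  7.29407324e-02,
        4.56553290e-02, -1.34455754e-04]), 'ee_pos': array([ 219.91137854, -530.76327194,  227.1410708 ]), 'ee_rot': array([-90.55880096,  89.89993788, 111.94730574]), 'force': array([-0.67293278, -0.36071361, -0.63199425]), 'torque': array([ 0.03722513, -0.00568692, -0.04200646]), 'gripper_width': 91.26174597902907}
top {'mtx': array([[448.94743387,   0.        , 318.60162659],
       [  0.        , 448.94743387, 200.73583637],
       [  0.        ,   0.        ,   1.        ]]), 'R': array([[-1.04878901e-01, -9.94484997e-01, -7.83829724e-05],
       [-9.74178465e-01,  1.02753209e-01, -2.01042522e-01],
       [ 1.99941826e-01, -2.10087597e-02, -9.79582512e-01]]), 't': array([  9.53875703, 569.44652136, 943.56537885])} [ 367.08476787  -29.20316834 1038.78385668]
side {'mtx': array([[414.73635166,   0.        , 316.14219536],
       [  0.        , 414.73635166, 202.93079589],
       [  0.        ,   0.        ,   1.        ]]), 'R': array([[-0.72950335, -0.68392694,  0.00829442],
       [-0.50902785,  0.53476935, -0.67447193],
       [ 0.45685392, -0.49625163, -0.7382539 ]]), 't': array([387.43689274, 314.83523191, 752.20446989])} [ 99.24885041 469.89698906 764.45184217]
```

View pics/top0.png

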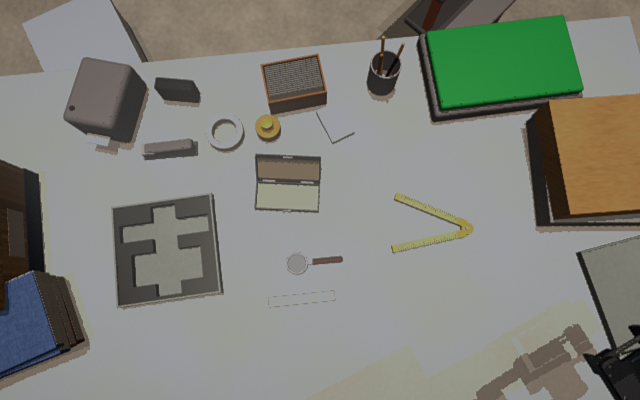

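View pics/side0.png

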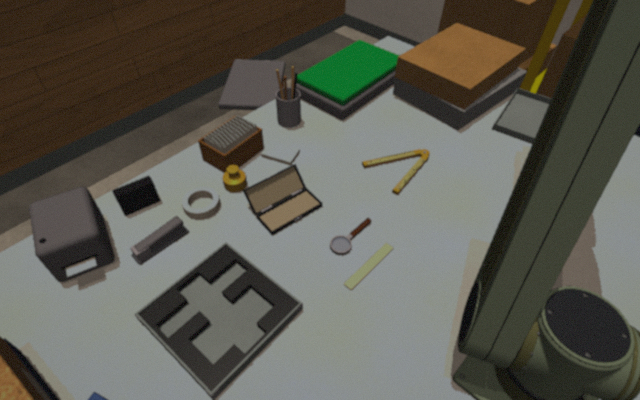

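The top view shows the case at about (288,185), hinged on the upper side, with the magnifier at (315,261). The rule is at (430,225) with its pivot at (466,229), and the box is at (167,250). Up in the image is +x and left is +y. I'll measure these next.

```bash
cat > h.py <<'E'
from workcell import readout, optics
import cv2,numpy as np
def cast(n,uv,z):
    c=optics.camera_params(n); K,R,t=[np.array(c[k]) for k in("mtx","R","t")]
    uv=np.atleast_2d(uv).astype(float); r=np.c_[uv,np.ones(len(uv))]@np.linalg.inv(K).T@R
    C=-R.T@t; s=(np.asarray(z)-C[2])/r[:,2]; return C+r*np.reshape(s,(-1,1))
def cloud(n,d):
    c=optics.camera_params(n); K,R,t=[np.array(c[k]) for k in("mtx","R","t")]
    v,u=np.mgrid[:400,:640]; p=np.dstack([u,v,np.ones_like(u)])@np.linalg.inv(K).T*d[...,None]
    return (p-t)@R
def rect(P):
    r=cv2.minAreaRect(P[:,:2].astype(np.float32)); return np.round(np.r_[r[0],r[1],r[2]],1)
E
python3 - <<'E'
from h import *
p=cv2.imread("pics/top0.png"); d=np.load("top0.npy"); X=cloud("top",d)
def crop(name,im,x0,y0,x1,y1,s):
    cv2.imwrite(name,cv2.resize(im[y0:y1,x0:x1],None,fx=s,fy=s,interpolation=cv2.INTER_CUBIC))
crop("pics/a.png",p,240,140,350,310,3.5)
crop("pics/b.png",p,380,180,480,260,6)
crop("pics/c.png",p,100,180,230,315,4.4)
for n,(u,v) in dict(table=(350,230),tray=(288,197),lid=(290,172),foam=(135,285),pock=(170,265),np=(165,230),rule=(430,215),lens=(297,264),handle=(328,260),wallbox=(165,304)).items(): print(n,np.round(X[v,u],1))
E
```

```text
table [ 502.4 -117.1   -1.6]
tray [594.2  19.3   6.8]
lid [648.6   8.2  26.9]
foam [427.8 380.7   9.1]
pock [464.9 302.4   3. ]
np [546.9 311.    2.8]
rule [ 517.4 -307.3    2.2]
lens [436.1  12.9  11.3]
handle [437.6 -58.   12.9]
wallbox [379.  317.    2.9]
```

View pics/a.png

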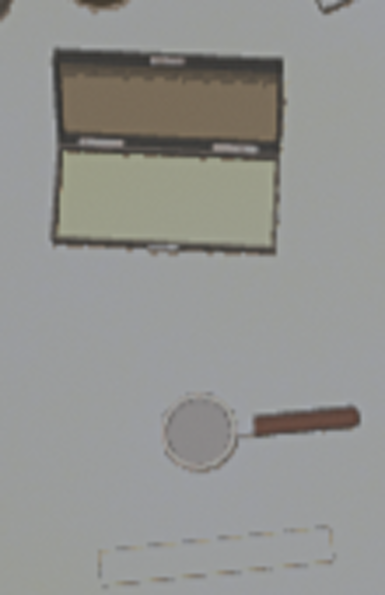

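View pics/b.png

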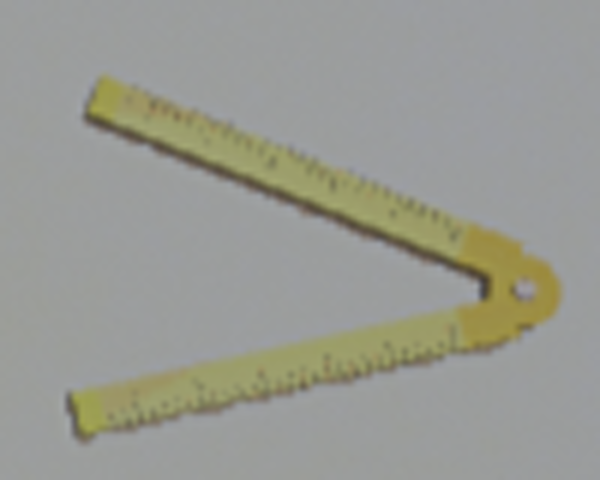

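View pics/c.png

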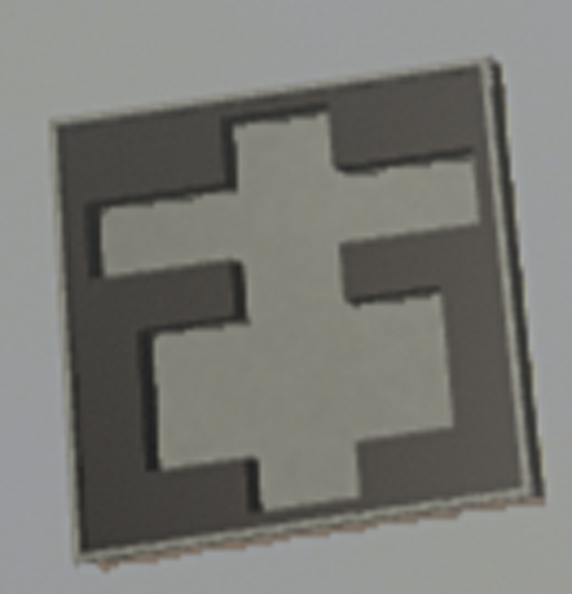

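Run:
```python
from h import *
np.set_printoptions(suppress=True,precision=1)
p=cv2.imread("pics/top0.png"); hsv=cv2.cvtColor(p,cv2.COLOR_BGR2HSV)
for n,(u,v) in dict(foam=(135,285),floor=(170,265),rule=(430,212),brass=(460,232),handle=(328,260),rim=(287,268),lin=(288,197),tab=(360,230)).items(): print(n,hsv[v,u])
def cc(u,v,x0,y0,s): return [x0+(u+.5)/s-.5,y0+(v+.5)/s-.5]
# box rim corners z=28
pts=[cc(u,v,100,180,4.4) for u,v in((52,120),(487,62),(530,492),(78,557))]
B=cast("top",pts,28); print("rim",B, B.mean(0), [np.linalg.norm(B[i]-B[(i+1)%4]) for i in range(4)])
e=(B[0]-B[1]+B[3]-B[2]); print("yaw of y axis",np.degrees(np.arctan2(-e[0],e[1])))
# pocket
g=cv2.cvtColor(p,cv2.COLOR_BGR2GRAY)
m=np.zeros_like(g); m[:]=0
foamgray=g[285,135];flo=g[265,170]; print(foamgray,flo)
big=cv2.resize(g[190:310,108:225],None,fx=4,fy=4,interpolation=cv2.INTER_LINEAR)
b=(big>(int(foamgray)+int(flo))/2).astype(np.uint8)
cs,_=cv2.findContours(b,cv2.RETR_EXTERNAL,cv2.CHAIN_APPROX_NONE)
for c in cs:
    if cv2.contourArea(c)>5000:
        c2=cv2.approxPolyDP(c,14,True)[:,0,:]
        q=[cc(u,v,108,190,4) for u,v in c2]
        a5=cast("top",q,5);a23=cast("top",q,23)
        for i in range(len(q)): print(np.array(q[i]),a5[i,:2],a23[i,:2])
        print()
# rule
m=((hsv[...,0]>18)&(hsv[...,0]<36)&(hsv[...,1]>75)).astype(np.uint8); m[:,:380]=0;m[:,485:]=0;m[:180]=0;m[265:]=0
ys,xs=np.nonzero(m); P=cast("top",np.c_[xs,ys],12)
print("rule n",len(P),P.min(0),P.max(0))
np.save("rule.npy",P)
# handle
m=((hsv[...,1]>90)&(hsv[...,0]<15)).astype(np.uint8); m[:,:280]=0;m[:,360:]=0;m[:240]=0;m[280:]=0
ys,xs=np.nonzero(m);print("handle",rect(cast("top",np.c_[xs,ys],10)))
print("lens",cast("top",[cc(199,431,240,140,3.5)],8), "rim left/right",cast("top",[cc(162,431,240,140,3.5),cc(237,431,240,140,3.5)],10))
# tray outer corners z=14 near, from crop a
T=cast("top",[cc(u,v,240,140,3.5) for u,v in((62,146),(278,155),(275,253),(52,243))],14);print("tray",T)
print("liningz6",cast("top",[cc(u,v,240,140,3.5) for u,v in((62,152),(274,158),(272,247),(57,240))],6))
print("lid top corners", [cast("top",[cc(u,v,240,140,3.5) for u,v in((56,50),(281,60))],z) for z in (55,65,75)])
```

```text
foam [30 20 39]
floor [ 27  19 132]
rule [ 31  82 158]
brass [ 25 140 155]
handle [  7  89 103]
rim [ 14  19 145]
lin [ 32  29 156]
tab [ 50   5 157]
rim [[608.9 422.8  28. ]
 [616.1 195.7  28. ]
 [393.  186.8  28. ]
 [384.9 412.8  28. ]] [500.7 304.5  28. ] [np.float64(227.21723470592715), np.float64(223.2283334124308), np.float64(226.097254237845), np.float64(224.21560844689446)]
yaw of y axis 1.928836718657843
39 130
[107.6 189.6] [657.  441.6] [652.  433.4]
[107.6 309.4] [380.6 444.6] [380.4 436.3]
[224.4 309.4] [353.2 184.5] [353.5 180.8]
[224.4 189.6] [628.1 167.2] [623.5 163.8]

rule n 1019 [ 439.9 -397.1   12. ] [ 575.8 -206.5   12. ]
handle [437.2 -56.9   4.5  61.9   1.1]
lens [[439.2  13.9   8. ]] rim left/right [[441.6  37.8  10. ]
 [436.5 -10.7  10. ]]
tray [[637.6  87.1  14. ]
 [616.2 -56.5  14. ]
 [550.  -47.5  14. ]
 [572.2  98.9  14. ]]
liningz6 [[635.6  88.4   6. ]
 [616.4 -53.8   6. ]
 [555.7 -46.1   6. ]
 [575.5  96.4   6. ]]
lid top corners [array([[691.6,  81.4,  55. ],
       [669.4, -64.1,  55. ]]), array([[688.3,  80.2,  65. ],
       [666.4, -63.7,  65. ]]), array([[685. ,  79.1,  75. ],
       [663.3, -63.3,  75. ]])]
```

Run:
```python
from h import *
np.set_printoptions(suppress=True,precision=1)
p=cv2.imread("pics/top0.png"); g=cv2.cvtColor(p,cv2.COLOR_BGR2GRAY)
def cc(u,v,x0,y0,s): return [x0+(u+.5)/s-.5,y0+(v+.5)/s-.5]
big=cv2.resize(g[190:310,108:225],None,fx=4,fy=4,interpolation=cv2.INTER_LINEAR)
b=(big>90).astype(np.uint8)
cs,_=cv2.findContours(b,cv2.RETR_LIST,cv2.CHAIN_APPROX_NONE)
for c in cs:
    if 15000<cv2.contourArea(c)<120000:
        c2=cv2.approxPolyDP(c,8,True)[:,0,:]
        q=[cc(u,v,108,190,4) for u,v in c2]
        a5=cast("top",q,5);a23=cast("top",q,23)
        print(cv2.contourArea(c))
        for i in range(len(q)): print(np.array(q[i]),a5[i,:2],a23[i,:2])
# rule legs: lines
P=np.load("rule.npy")[:,:2]
from numpy import degrees,arctan2
up=P[(P[:,0]>505)&(P[:,1]>-370)]; lo=P[(P[:,0]<480)&(P[:,1]>-370)]
far=P[P[:,1]>-370]
a,bb=far[far[:,0]>503],far[far[:,0]<=503]
for n,L in(("first",a),("second",bb)):
    vx,vy,x,y=cv2.fitLine(L.astype(np.float32),cv2.DIST_L2,0,.01,.01).ravel()
    s=np.sign(vy);print(n,(x,y),"dir",vx*s,vy*s,degrees(arctan2(vx*s,vy*s)),rect(L), len(L))
# pivot hole
print("pivot",cast("top",[cc(525,289,380,180,6)],12))
```

```text
68761.0
[207.1 215.4] [570.7 211.2] [567.1 207. ]
[178.1 219.1] [568.9 278.9] [565.4 273.5]
[175.4 217.1] [574.3 285.1] [570.7 279.6]
[173.9 205.4] [602.7 287.4] [598.6 281.9]
[152.6 209.1] [598.9 337.3] [594.9 330.9]
[152.9 223.4] [565.1 337.7] [561.6 331.3]
[123.1 227.9] [561.7 406.8] [558.3 399.2]
[123.9 242.4] [527.7 405.6] [524.9 398.1]
[151.1 238.6] [529.8 342.9] [527.  336.4]
[155.4 241.9] [521.2 333.3] [518.5 327. ]
[155.6 253.1] [495.2 333.6] [493.  327.3]
[134.6 256.9] [491.7 381.7] [489.5 374.6]
[136.9 286.4] [424.5 378.2] [423.5 371.1]
[157.1 283.4] [426.4 332.4] [425.4 326.1]
[159.9 295.6] [398.6 327.2] [398.  320.9]
[180.1 293.1] [399.3 281.5] [398.7 276.1]
[181.4 280.1] [427.9 277.5] [426.9 272.1]
[202.6 276.6] [430.7 229.1] [429.6 224.6]
[200.4 246.9] [498.8 230.7] [496.5 226.1]
[179.9 249.1] [498.6 277.8] [496.3 272.5]
[176.9 235.6] [530.5 283.4] [527.7 277.9]
[208.1 230.9] [534.  210.9] [531.1 206.7]
first (np.float32(536.14484), np.float32(-292.48383)) dir 0.47457722 0.88021386 28.331827 [ 533.4 -297.4  152.4   17.3   61.4] 400
second (np.float32(463.0116), np.float32(-302.01123)) dir -0.20602718 0.97854626 -11.889636 [ 472.8 -288.4   48.2  168.     6.3] 463
pivot [[ 477.5 -385.1   12. ]]
```

```bash
cat >> h.py <<'E'
from scipy.spatial.transform import Rotation as Ro
def pose():
    s=readout.state(); R=Ro.from_euler('xyz',s["ee_rot"],degrees=True).as_matrix()
    y=R[:,1]; a=np.degrees(np.arctan2(y[1],y[0]))
    a=(a+90)%180-90
    print("t",round(s["time_s"],2),"pos",np.round(s["ee_pos"],1),"jawyaw(from x)",round(a,2),"down",np.round(R[:,0],3),"F",np.round(s["force"],1),"w",round(s["gripper_width"],1),"q6",round(s["qpos"][5],1))
    return s["ee_pos"],a
def cc(u,v,x0,y0,s): return [x0+(u+.5)/s-.5,y0+(v+.5)/s-.5]
E
python3 - <<'E'
from h import *
np.set_printoptions(suppress=True,precision=1)
pose()
S=cast("top",[cc(u,v,380,180,6) for u,v in((85,412),(460,325),(95,98),(475,243))],12);print(S)
for a,b in((0,1),(2,3)):
    d=S[a]-S[b]; print("dir angle from +y towards +x",np.degrees(np.arctan2(d[0],d[1])))
p=cv2.imread("pics/side0.png"); hsv=cv2.cvtColor(p,cv2.COLOR_BGR2HSV)
m=((hsv[...,0]>15)&(hsv[...,0]<36)&(hsv[...,1]>110)).astype(np.uint8);m[:140]=0;m[200:]=0;m[:,:355]=0;m[:,440:]=0
ys,xs=np.nonzero(m);P=cast("side",np.c_[xs,ys],12);Q=np.load("rule.npy")
print(len(P),"side ext",P.min(0),P.max(0),"top ext",Q.min(0),Q.max(0))
print("bookw,tape",cast("top",[(268,127),(226,132)],[40,25]))
# magnifier lens and box corner in side
cv2.imwrite("pics/s1.png",cv2.resize(p[140:300,230:440],None,fx=3.8,fy=3.7,interpolation=cv2.INTER_CUBIC))
E
```

```text
t 0.1 pos [ 219.9 -530.8  227.2] jawyaw(from x) -67.5 down [-0.  0. -1.] F [-0.   0.1  0. ] w 91.3 q6 -1.1
[[ 448.4 -210.4   12. ]
 [ 466.4 -357.9   12. ]
 [ 569.3 -231.2   12. ]
 [ 497.2 -369.    12. ]]
dir angle from +y towards +x -6.932678923829625
dir angle from +y towards +x 27.610309606080243
562 side ext [ 440.6 -393.5   12. ] [ 576.2 -198.6   12. ] top ext [ 439.9 -397.1   12. ] [ 575.8 -206.5   12. ]
bookw,tape [[759.4  49.1  40. ]
 [763.2 150.7  25. ]]
```

View pics/s1.png

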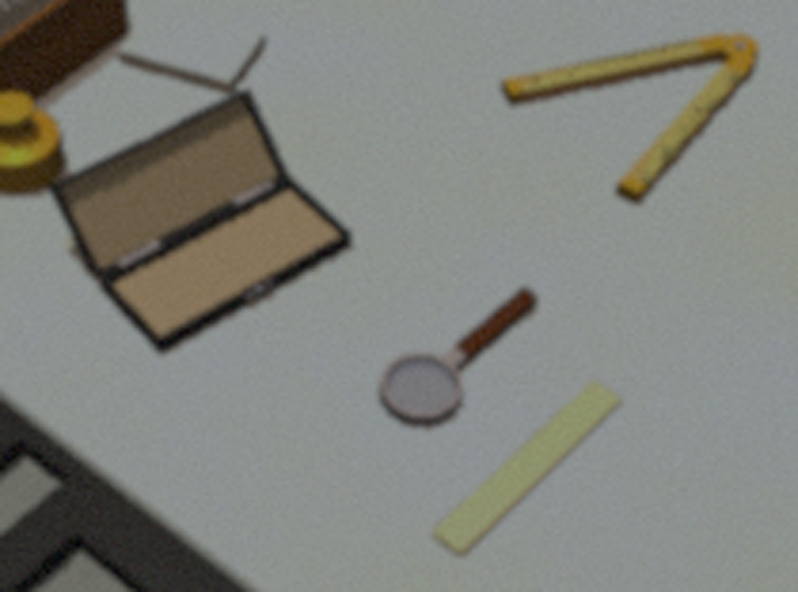

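```bash
R='{"translation":[2.67,1.97,-1.47],"delta_rot":[0,0,0.0995]}'; true
python3 -m creep '[{"translation":[2.67,1.97,-1.47],"delta_rot":[0,0,0.0995]},{"translation":[2.67,1.97,-1.47],"delta_rot":[0,0,0.0995]},{"translation":[2.67,1.97,-1.47],"delta_rot":[0,0,0.0995]},{"translation":[2.67,1.97,-1.47],"delta_rot":[0,0,0.0995]},{"translation":[2.67,1.97,-1.47],"delta_rot":[0,0,0.0995]}]' 1 10
python3 -m creep '[{"translation":[2.67,1.97,-1.47],"delta_rot":[0,0,0.0995]},{"translation":[2.67,1.97,-1.47],"delta_rot":[0,0,0.0995]},{"translation":[2.67,1.97,-1.47],"delta_rot":[0,0,0.0995]},{"translation":[2.67,1.97,-1.47],"delta_rot":[0,0,0.0995]},{"translation":[2.67,1.97,-1.47],"delta_rot":[0,0,0.0995]}]'
python3 -m creep '[{"translation":[0,0,0],"delta_rot":[0,0,0]},{"translation":[0,0,0],"delta_rot":[0,0,0]}]'
python3 -c "
from h import *; pose()"
```

```text
time_s: 0.52
ee_pos: [354.4, -431.5, 153.5]
ee_rot: [-109.6, 90.0, 121.7]
force: [0.8, -0.5, 0.3]
gripper_width: 91.2
time_s: 0.93
ee_pos: [488.0, -332.9, 79.9]
ee_rot: [-113.7, 90.0, 146.1]
force: [1.0, 0.0, -0.8]
gripper_width: 90.9
time_s: 1.1
ee_pos: [487.4, -332.7, 79.5]
ee_rot: [-110.7, 89.8, 148.9]
force: [-0.2, -0.1, -0.3]
gripper_width: 91.2
t 1.1 pos [ 487.4 -332.7   79.5] jawyaw(from x) -10.35 down [-0.002  0.002 -1.   ] F [-0.2 -0.1 -0.3] w 91.2 q6 -25.1
```

```bash
python3 -m creep '[{"translation":[0,0,-2.1],"delta_rot":[0,0,0]},{"translation":[0,0,-2.1],"delta_rot":[0,0,0]},{"translation":[0,0,-1.0],"delta_rot":[0,0,0]},{"translation":[0,0,-1.0],"delta_rot":[0,0,0]}]'
python3 -m creep '[{"translation":[0,0,0],"delta_rot":[0,0,0]},{"translation":[0,0,0],"delta_rot":[0,0,0]},{"translation":[0,0,0],"delta_rot":[0,0,0]},{"translation":[0,0,0],"delta_rot":[0,0,0]},{"translation":[0,0,0],"delta_rot":[0,0,0]}]' -1 12
python3 -m creep '[{"translation":[0,0,0],"delta_rot":[0,0,0]},{"translation":[0,0,0],"delta_rot":[0,0,0]},{"translation":[0,0,0],"delta_rot":[0,0,0]},{"translation":[0,0,0],"delta_rot":[0,0,0]},{"translation":[0,0,0],"delta_rot":[0,0,0]}]'
python3 -c "
from h import *; pose()
p,d=optics.grab_frame('top'); cv2.imwrite('pics/t1.png',p[:,:,::-1]); cv2.imwrite('pics/t1c.png',cv2.resize(p[170:280,360:500,::-1],None,fx=5,fy=5,interpolation=cv2.INTER_CUBIC))"
```

```text
time_s: 1.43
ee_pos: [486.1, -334.9, 18.5]
ee_rot: [-94.1, 90.0, 165.3]
force: [-0.3, -0.6, 0.8]
gripper_width: 91.4
time_s: 1.85
ee_pos: [487.5, -334.6, 19.8]
ee_rot: [67.7, 89.9, -32.8]
force: [0.2, 0.1, 0.9]
gripper_width: 60.6
time_s: 2.27
ee_pos: [487.3, -334.4, 19.4]
ee_rot: [65.0, 90.0, -35.5]
force: [0.5, -0.3, 4.8]
gripper_width: 33.5
t 2.27 pos [ 487.3 -334.4   19.4] jawyaw(from x) -10.48 down [ 0.001 -0.001 -1.   ] F [ 0.5 -0.3  4.8] w 33.5 q6 -25.1
```

View pics/t1c.png

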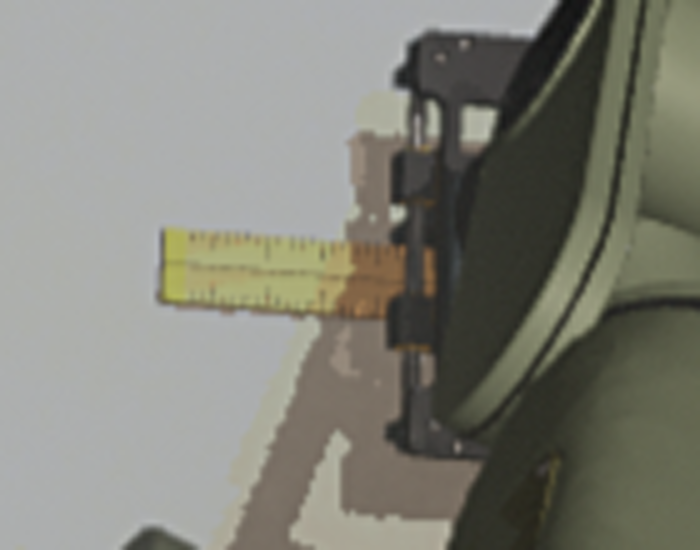

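```bash
python3 -m creep '[{"translation":[0,0,0],"delta_rot":[0,0,0]},{"translation":[0,0,0],"delta_rot":[0,0,0]},{"translation":[0,0,0],"delta_rot":[0,0,0]}]' 0.3
python3 -c "
from h import *; pose()
np.set_printoptions(suppress=True,precision=1)
S=cast('top',[cc(u,v,360,170,5) for u,v in((162,230),(162,303),(390,246),(390,318),(165,267),(400,276))],12);print(S)
for a,b in((0,2),(1,3),(4,5)):
    d=S[a]-S[b]; print(np.degrees(np.arctan2(d[0],d[1])))
"
```

```text
time_s: 2.57
ee_pos: [486.7, -334.0, 18.4]
ee_rot: [-111.8, 89.9, 147.7]
force: [0.6, 0.2, -0.4]
gripper_width: 51.1
t 2.57 pos [ 486.7 -334.    18.4] jawyaw(from x) -10.48 down [-0.001  0.001 -1.   ] F [ 0.6  0.2 -0.4] w 51.1 q6 -25.1
[[ 523.8 -216.8   12. ]
 [ 490.  -212.1   12. ]
 [ 505.3 -320.8   12. ]
 [ 472.1 -315.5   12. ]
 [ 506.5 -215.8   12. ]
 [ 490.9 -323.2   12. ]]
10.100514438457006
9.820447601457191
8.240119781887998
```

```bash
python3 -m creep '[{"translation":[0.15,1.22,-0.1],"delta_rot":[0,0,0]},{"translation":[0.15,1.22,-0.1],"delta_rot":[0,0,0]},{"translation":[0,0,0],"delta_rot":[0,0,0]}]' 0.3
python3 -c "
from h import *; pose()
np.set_printoptions(suppress=True,precision=1)
p,d=optics.grab_frame('top'); p=p[:,:,::-1].copy(); cv2.imwrite('pics/t2c.png',cv2.resize(p[170:280,360:500],None,fx=5,fy=5,interpolation=cv2.INTER_CUBIC))
hsv=cv2.cvtColor(p,cv2.COLOR_BGR2HSV)
m=((hsv[...,0]>14)&(hsv[...,0]<38)&(hsv[...,1]>60));m[:200]=0;m[250:]=0;m[:,:380]=0;m[:,480:]=0
ys,xs=np.nonzero(m);P=cast('top',np.c_[xs,ys],12)[:,:2]
a=np.radians(10.2);e=np.array([np.sin(a),np.cos(a)]);f=np.array([e[1],-e[0]])
q=np.c_[P@e,P@f];k=q[:,0]>np.percentile(q[:,0],10)
print(len(P),q.min(0),q.max(0),'end',q[:,0].max(),'mid lateral',(np.percentile(q[:,1],1)+np.percentile(q[:,1],99))/2)
t=readout.state()['ee_pos'][:2];print('tcp',t@e,t@f)
"
```

```text
time_s: 2.82
ee_pos: [489.4, -306.8, 16.3]
ee_rot: [-125.7, 89.8, 133.9]
force: [0.0, 0.2, -0.2]
gripper_width: 59.4
t 2.82 pos [ 489.4 -306.8   16.3] jawyaw(from x) -10.4 down [-0.002  0.002 -1.   ] F [ 0.   0.2 -0.2] w 59.4 q6 -22.9
566 [-216.2  489.1] [-121.4  588. ] end -121.4070889185818 mid lateral 538.355116575126
tcp -216.31450860267535 536.5645802879276
```

View pics/t2c.png

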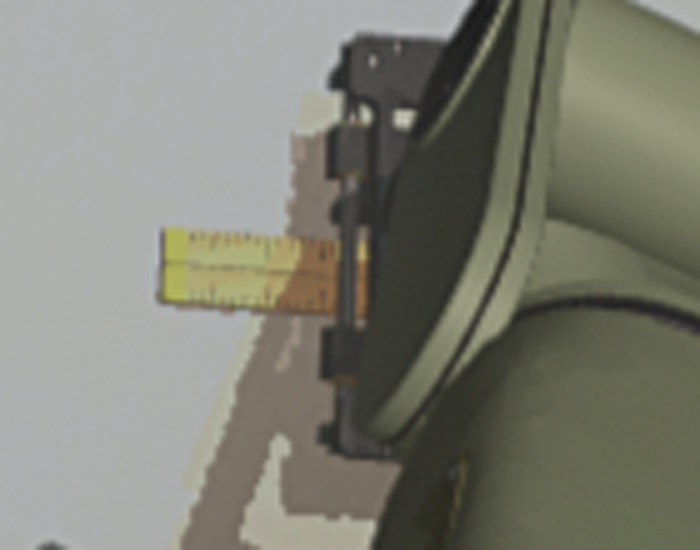

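```bash
python3 -m creep '[{"translation":[0,0,0],"delta_rot":[0,0,0]},{"translation":[0,0,0],"delta_rot":[0,0,0]},{"translation":[0,0,0],"delta_rot":[0,0,0]},{"translation":[0,0,0],"delta_rot":[0,0,0]},{"translation":[0,0,0],"delta_rot":[0,0,0]}]' -1 25
python3 -m creep '[{"translation":[0,0,0],"delta_rot":[0,0,0]},{"translation":[0,0,1],"delta_rot":[0,0,0]},{"translation":[0,0,2],"delta_rot":[0,0,0]},{"translation":[0,0,3],"delta_rot":[0,0,0]},{"translation":[0,0,4],"delta_rot":[0,0,0]}]'
python3 -c "
from h import *; pose()"
```

```text
time_s: 3.28
ee_pos: [490.3, -310.2, 17.1]
ee_rot: [74.4, 90.0, -26.2]
force: [0.8, -0.6, 0.0]
gripper_width: 33.4
time_s: 3.7
ee_pos: [488.2, -308.7, 116.1]
ee_rot: [-113.1, 89.6, 146.4]
force: [0.4, -1.1, -1.7]
gripper_width: 33.4
t 3.7 pos [ 488.2 -308.7  116.1] jawyaw(from x) -10.49 down [-0.005  0.004 -1.   ] F [ 0.4 -1.1 -1.7] w 33.4 q6 -23.0
```

```bash
python3 -m creep '[{"translation":[0.2,2.0,0],"delta_rot":[0,0,0.02]},{"translation":[0.31,3.3,0],"delta_rot":[0,0,0.02]},{"translation":[0.31,3.5,0],"delta_rot":[0,0,0.02]},{"translation":[0.31,3.5,0],"delta_rot":[0,0,0.02]},{"translation":[0.31,3.5,0],"delta_rot":[0,0,0.02]}]'
python3 -m creep '[{"translation":[0.31,3.5,0],"delta_rot":[0,0,0.02]},{"translation":[0.31,3.5,0],"delta_rot":[0,0,0.02]},{"translation":[0.31,3.5,0],"delta_rot":[0,0,0.02]},{"translation":[0.31,3.5,0],"delta_rot":[0,0,0.02]},{"translation":[0.31,3.5,0],"delta_rot":[0,0,0.02]}]'
python3 -m creep '[{"translation":[0.31,3.5,0],"delta_rot":[0,0,0.0234]},{"translation":[0.31,3.5,0],"delta_rot":[0,0,0]},{"translation":[0.31,3.5,0],"delta_rot":[0,0,0]},{"translation":[0.31,3.5,0],"delta_rot":[0,0,0]},{"translation":[0.31,3.5,0],"delta_rot":[0,0,0]}]'
python3 -m creep '[{"translation":[0.31,3.5,-0.5],"delta_rot":[0,0,0]},{"translation":[0.31,3.5,-1.5],"delta_rot":[0,0,0]},{"translation":[0.31,2.3,-1],"delta_rot":[0,0,0]},{"translation":[0.22,1.5,0],"delta_rot":[0,0,0]},{"translation":[0,0,0],"delta_rot":[0,0,0]}]'
python3 -m creep '[{"translation":[0,0.0,0],"delta_rot":[0,0,0]},{"translation":[0,0,0],"delta_rot":[0,0,0]}]'
python3 -c "
from h import *; pose()
p,d=optics.grab_frame('top');q,d=optics.grab_frame('side'); cv2.imwrite('pics/t3.png',p[:,:,::-1]);cv2.imwrite('pics/t3s.png',q[:,:,::-1]); cv2.imwrite('pics/t3c.png',cv2.resize(p[170:320,90:240,::-1],None,fx=4,fy=4,interpolation=cv2.INTER_CUBIC))"
```

```text
time_s: 4.12
ee_pos: [504.1, -150.5, 117.7]
ee_rot: [84.7, 90.0, -10.1]
force: [0.9, 0.9, -0.5]
gripper_width: 33.3
time_s: 4.53
ee_pos: [519.7, 24.8, 117.7]
ee_rot: [77.4, 90.0, -11.5]
force: [-0.2, 0.3, -0.7]
gripper_width: 33.3
time_s: 4.95
ee_pos: [535.2, 199.8, 117.6]
ee_rot: [63.2, 90.0, -24.5]
force: [0.9, -0.3, -0.9]
gripper_width: 33.4
time_s: 5.37
ee_pos: [547.1, 308.8, 86.8]
ee_rot: [165.9, 90.0, 78.4]
force: [0.2, 0.7, -1.0]
gripper_width: 33.5
time_s: 5.53
ee_pos: [547.1, 305.0, 87.7]
ee_rot: [33.4, 90.0, -54.3]
force: [-0.1, 0.0, -1.2]
gripper_width: 33.2
t 5.53 pos [547.1 305.   87.7] jawyaw(from x) 2.28 down [ 0.    -0.001 -1.   ] F [-0.1  0.  -1.2] w 33.2 q6 25.9
```

View pics/t3c.png

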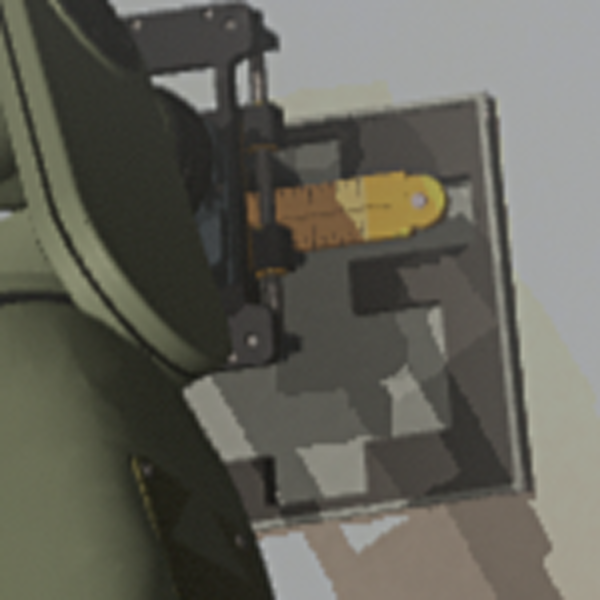

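View pics/t3s.png

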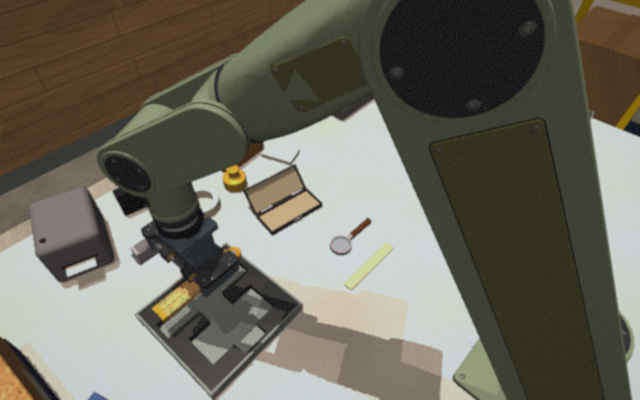

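```bash
python3 -c "
from h import *
np.set_printoptions(suppress=True,precision=1)
S=cast('top',[cc(u,v,90,170,4) for u,v in((418,200),(446,199))],82.7);print('hole,tip',S, 'mid',S[0]+83*np.array([-.042,.999,0]),S[1]+97*np.array([-.042,.999,0]))
p=cv2.imread('pics/t3s.png');cv2.imwrite('pics/t3sc.png',cv2.resize(p[235:335,130:260],None,fx=6,fy=6,interpolation=cv2.INTER_CUBIC))
"
```

```text
hole,tip [[549.  221.5  82.7]
 [548.  206.4  82.7]] mid [545.6 304.4  82.7] [543.9 303.3  82.7]
```

View pics/t3sc.png

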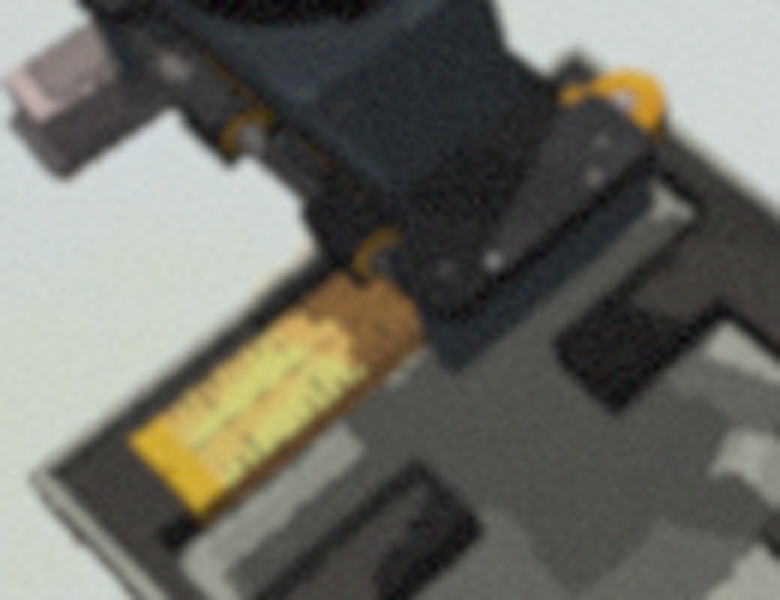

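```bash
python3 -c "
from h import *
np.set_printoptions(suppress=True,precision=1)
S=cast('side',[cc(168,478,130,235,6)],82.7);print('end',S,'mid',S[0]-97*np.array([-.042,.999,0]))
p=cv2.imread('pics/side0.png');cv2.imwrite('pics/s0c.png',cv2.resize(p[235:400,130:310],None,fx=4,fy=3.6,interpolation=cv2.INTER_CUBIC)[:590])
"
```

```text
end [[542.  402.5  82.7]] mid [546.1 305.6  82.7]
```

View pics/s0c.png

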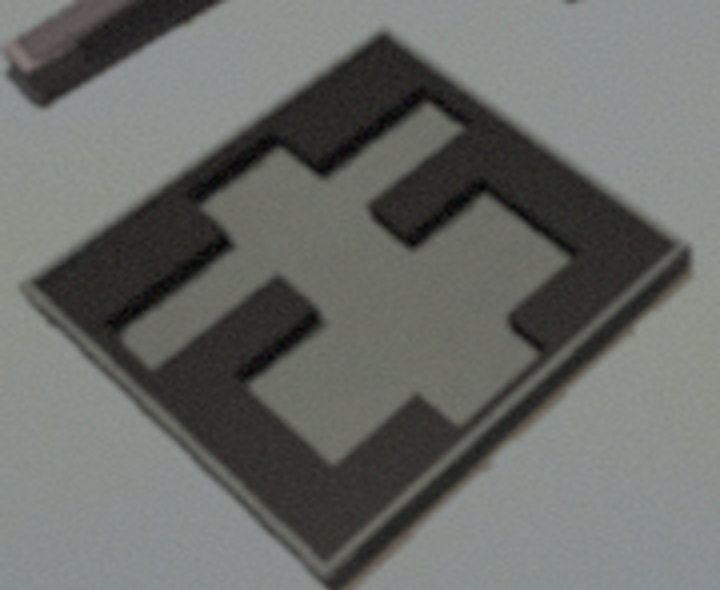

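```bash
python3 -c "
from h import *
np.set_printoptions(suppress=True,precision=1)
def c(u,v,z): return cast('side',[[130+(u+.5)/4-.5,235+(v+.5)/3.6-.5]],z)[0]
print('narrow: -y end z5',c(426,104,5),c(464,130,5),' +y end z23',c(113,325,23),c(154,369,23))
print(' +x edge z5',c(424,104,5),c(330,172,5),c(232,245,5),c(122,328,5)); print(' -x edge z23',c(464,130,23),c(372,205,23),c(280,275,23),c(156,368,23))
print('wide: +x z5',c(483,190,5),c(412,247,5),c(322,322,5),c(243,383,5)); print(' -x z23',c(572,256,23),c(512,320,23),c(420,395,23),c(336,464,23))
print(' -y z5',c(483,192,5),c(574,255,5),' +y z23',c(242,380,23),c(335,464,23))
print('rim z28',c(28,287,28),c(383,32,28),c(688,246,28),c(330,570,28))
"
```

```text
narrow: -y end z5 [573.2 210.7   5. ] [543.9 208.5   5. ]  +y end z23 [561.2 408.4  23. ] [526.2 408.8  23. ]
 +x edge z5 [574.  211.4   5. ] [572.8 275.8   5. ] [570.6 339.    5. ] [567.7 404.9   5. ]
 -x edge z23 [533.4 214.7  23. ] [529. 279.  23.] [527.4 336.6  23. ] [526.  407.8  23. ]
wide: +x z5 [505.3 228.4   5. ] [503.4 277.2   5. ] [500.  336.1   5. ] [499.4 382.7   5. ]
 -x z23 [432.4 231.1  23. ] [425.6 276.3  23. ] [425.4 332.7  23. ] [425.1 381.   23. ]
 -y z5 [504.3 229.3   5. ] [440.2 224.2   5. ]  +y z23 [491.5 384.2  23. ] [425.4 381.3  23. ]
rim z28 [606.6 424.8  28. ] [617.  201.1  28. ] [393.1 189.4  28. ] [384.6 414.   28. ]
```

```bash
python3 -m creep '[{"translation":[0.25,0.25,-1],"delta_rot":[0,0,0]},{"translation":[0,0,-1.5],"delta_rot":[0,0,0]},{"translation":[0,0,-1.5],"delta_rot":[0,0,0]},{"translation":[0,0,0],"delta_rot":[0,0,0]},{"translation":[0,0,0],"delta_rot":[0,0,0]}]'
python3 -c "
from h import *; pose()
p,d=optics.grab_frame('top');q,d=optics.grab_frame('side'); cv2.imwrite('pics/t4s.png',cv2.resize(q[235:335,130:260,::-1],None,fx=6,fy=6,interpolation=cv2.INTER_CUBIC)); cv2.imwrite('pics/t4c.png',cv2.resize(p[180:280,130:230,::-1],None,fx=6,fy=6,interpolation=cv2.INTER_CUBIC))"
```

```text
time_s: 6.05
ee_pos: [549.1, 307.8, 46.1]
ee_rot: [-61.8, 89.9, -149.5]
force: [0.5, -0.2, -0.7]
gripper_width: 33.6
t 6.05 pos [549.1 307.8  46.1] jawyaw(from x) 2.27 down [-0.002 -0.001 -1.   ] F [ 0.5 -0.2 -0.7] w 33.6 q6 26.0
```

View pics/t4c.png

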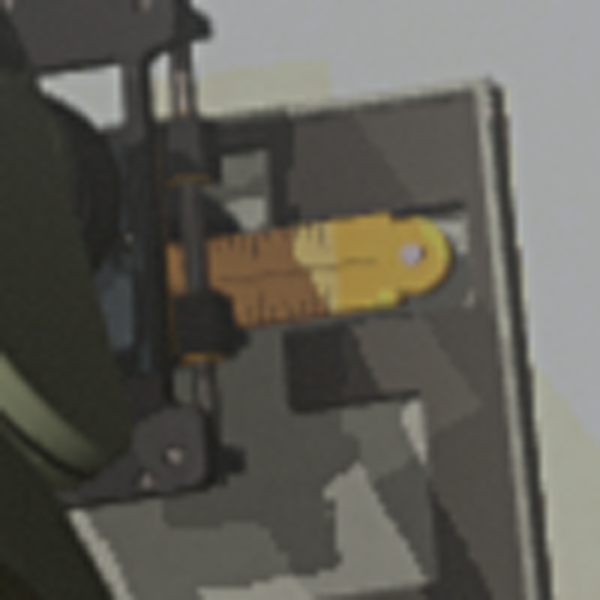

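View pics/t4s.png

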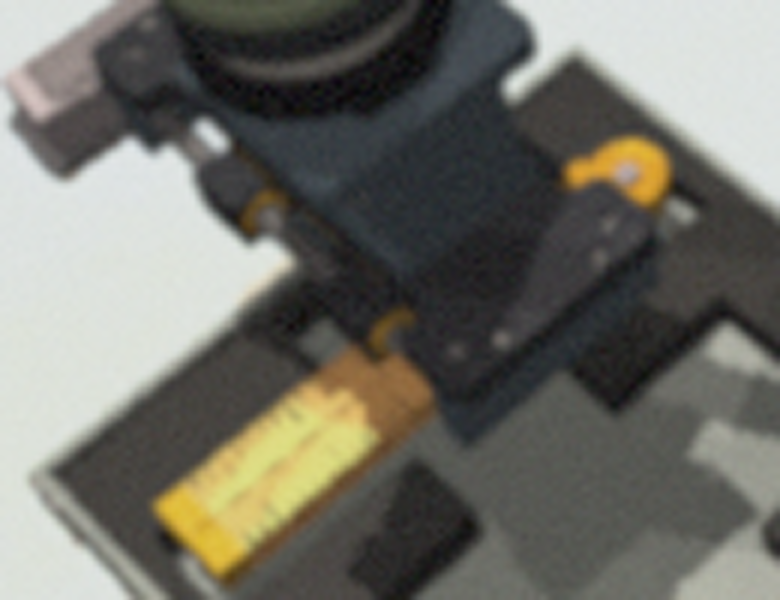

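```bash
python3 -c "
from h import *
np.set_printoptions(suppress=True,precision=1)
k=np.array([-.042,.999,0])
S=cast('top',[cc(411,254,130,180,6),cc(453,252,130,180,6)],42);print('top hole',S,S[0]+83*k,S[1]+97*k)
S=cast('side',[cc(192,540,130,235,6),cc(628,172,130,235,6)],42);print('side end,hole',S,S[0]-97*k,S[1]+83*k)
"
```

```text
top hole [[550.6 223.6  42. ]
 [549.8 207.9  42. ]] [547.2 306.5  42. ] [545.7 304.8  42. ]
side end,hole [[544.9 404.9  42. ]
 [553.5 225.5  42. ]] [549. 308.  42.] [550.  308.5  42. ]
```

```bash
python3 -m creep '[{"translation":[0,0.05,-0.7],"delta_rot":[0,0,0]},{"translation":[0,0,-0.7],"delta_rot":[0,0,0]},{"translation":[0,0,-0.5],"delta_rot":[0,0,0]},{"translation":[0,0,-0.4],"delta_rot":[0,0,0]},{"translation":[0,0,0],"delta_rot":[0,0,0]}]'
python3 -m creep '[{"translation":[0,0,-0.1],"delta_rot":[0,0,0]},{"translation":[0,0,-0.1],"delta_rot":[0,0,0]},{"translation":[0,0,0],"delta_rot":[0,0,0]}]'
```

```text
time_s: 6.57
ee_pos: [548.8, 308.8, 22.8]
ee_rot: [-62.9, 89.9, -150.6]
force: [-0.3, 0.1, -1.3]
gripper_width: 33.6
time_s: 6.82
ee_pos: [549.7, 309.3, 22.2]
ee_rot: [109.9, 90.0, 22.2]
force: [-0.5, 1.1, -0.7]
gripper_width: 33.6
```

```bash
python3 -m creep '[{"translation":[0,0,-0.1],"delta_rot":[0,0,0]},{"translation":[0,0,-0.05],"delta_rot":[0,0,0]},{"translation":[0,0,0],"delta_rot":[0,0,0]}]'
python3 -m creep '[{"translation":[0,0,0],"delta_rot":[0,0,0]},{"translation":[0,0,0],"delta_rot":[0,0,0]},{"translation":[0,0,0],"delta_rot":[0,0,0]},{"translation":[0,0,0],"delta_rot":[0,0,0]}]' 0.05
python3 -m creep '[{"translation":[0,0,1],"delta_rot":[0,0,0]},{"translation":[0,0,3],"delta_rot":[0,0,0]},{"translation":[0,0,4],"delta_rot":[0,0,0]},{"translation":[-1,-3,2],"delta_rot":[0,0,0]},{"translation":[-1,-4,0],"delta_rot":[0,0,0]}]'
python3 -c "
from h import *; pose()"
```

```text
time_s: 7.07
ee_pos: [549.7, 309.3, 22.1]
ee_rot: [114.9, 89.9, 27.2]
force: [-1.4, -0.8, 6.4]
gripper_width: 33.1
time_s: 7.4
ee_pos: [549.5, 309.2, 20.4]
ee_rot: [95.9, 90.0, 8.2]
force: [-0.5, 0.2, -0.6]
gripper_width: 47.9
time_s: 7.82
ee_pos: [533.3, 242.2, 126.4]
ee_rot: [113.5, 89.2, 26.0]
force: [1.3, -0.9, 0.4]
gripper_width: 48.1
t 7.82 pos [533.3 242.2 126.4] jawyaw(from x) 2.51 down [ 0.012  0.006 -1.   ] F [ 1.3 -0.9  0.4] w 48.1 q6 20.7
```

```bash
python3 -m creep '[{"translation":[-1,-3.4,0],"delta_rot":[0,0,-0.0132]},{"translation":[-1,-3.4,0],"delta_rot":[0,0,-0.0132]},{"translation":[-1,-3.4,0],"delta_rot":[0,0,-0.0132]},{"translation":[-1,-3.4,0],"delta_rot":[0,0,-0.0132]},{"translation":[-1,-3.4,0],"delta_rot":[0,0,-0.0132]}]'
python3 -m creep '[{"translation":[-1,-3.4,-1.5],"delta_rot":[0,0,0]},{"translation":[-1,-3.3,-2],"delta_rot":[0,0,0]},{"translation":[-1,-2.3,-2],"delta_rot":[0,0,0]},{"translation":[-1,-1.5,-1],"delta_rot":[0,0,0]},{"translation":[0,0,0],"delta_rot":[0,0,0]}]'
python3 -m creep '[{"translation":[0,0,0],"delta_rot":[0,0,0]},{"translation":[0,0,0],"delta_rot":[0,0,0]}]'
python3 -c "
from h import *; pose()
p,d=optics.grab_frame('top');q,d=optics.grab_frame('side'); cv2.imwrite('pics/t5s.png',cv2.resize(q[160:290,290:430,::-1],None,fx=4.5,fy=4.5,interpolation=cv2.INTER_CUBIC)); cv2.imwrite('pics/t5.png',p[:,:,::-1])"
```

```text
time_s: 8.23
ee_pos: [478.9, 67.8, 121.3]
ee_rot: [93.5, 89.9, 2.0]
force: [0.1, 0.1, -0.1]
gripper_width: 47.9
time_s: 8.65
ee_pos: [435.8, -37.7, 54.0]
ee_rot: [-89.5, 89.7, 178.8]
force: [-0.6, 0.4, -0.1]
gripper_width: 47.8
time_s: 8.82
ee_pos: [441.0, -35.5, 56.4]
ee_rot: [91.5, 89.8, 0.1]
force: [-0.5, -0.4, -0.1]
gripper_width: 48.0
t 8.82 pos [441.  -35.5  56.4] jawyaw(from x) -1.47 down [ 0.003  0.    -1.   ] F [-0.5 -0.4 -0.1] w 48.0 q6 -4.7
```

View pics/t5.png

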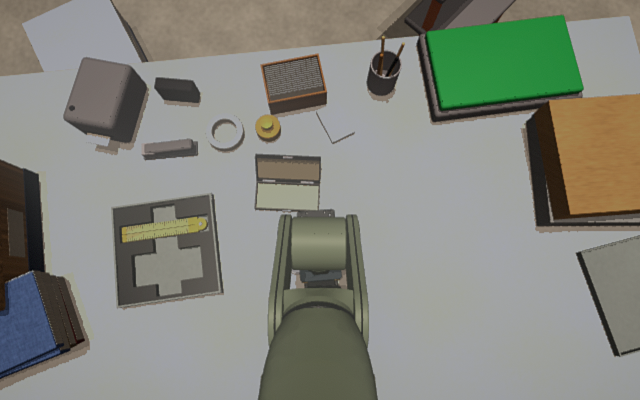

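View pics/t5s.png

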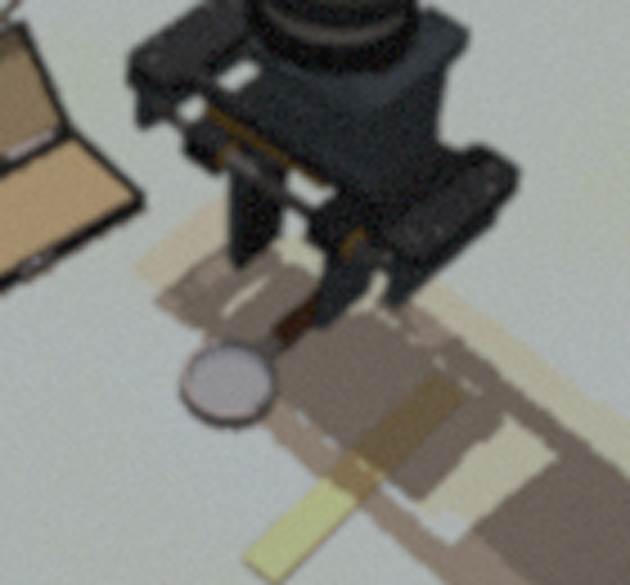

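```bash
python3 -m creep '[{"translation":[0,0,-1.5],"delta_rot":[0,0,0]},{"translation":[0,0,-1.3],"delta_rot":[0,0,0]},{"translation":[0,0,-1.05],"delta_rot":[0,0,0]},{"translation":[0,0,0],"delta_rot":[0,0,0]}]'
python3 -m creep '[{"translation":[0,0,0],"delta_rot":[0,0,0]},{"translation":[0,0,0],"delta_rot":[0,0,0]},{"translation":[0,0,0],"delta_rot":[0,0,0]},{"translation":[0,0,0],"delta_rot":[0,0,0]},{"translation":[0,0,0],"delta_rot":[0,0,0]}]' -1 25
python3 -m creep '[{"translation":[0,0,0],"delta_rot":[0,0,0]},{"translation":[0,0,0],"delta_rot":[0,0,0]},{"translation":[0,0,0],"delta_rot":[0,0,0]}]'
python3 -c "
from h import *; pose()"
```

```text
time_s: 9.25
ee_pos: [439.2, -34.9, 16.1]
ee_rot: [-97.3, 89.9, 171.3]
force: [-0.1, -0.2, -0.2]
gripper_width: 48.2
time_s: 9.67
ee_pos: [439.9, -35.8, 17.5]
ee_rot: [85.4, 89.9, -6.0]
force: [-0.3, 0.3, -0.0]
gripper_width: 17.5
time_s: 9.92
ee_pos: [439.8, -35.8, 17.4]
ee_rot: [93.4, 89.9, 1.9]
force: [-0.9, 0.4, 5.1]
gripper_width: 14.1
t 9.92 pos [439.8 -35.8  17.4] jawyaw(from x) -1.48 down [ 0.001  0.    -1.   ] F [-0.9  0.4  5.1] w 14.1 q6 -4.7
```

```bash
python3 -m creep '[{"translation":[0,0,1],"delta_rot":[0,0,0]},{"translation":[0,0,2],"delta_rot":[0,0,0]},{"translation":[0,0,3],"delta_rot":[0,0,0]},{"translation":[0,0,0],"delta_rot":[0,0,0]},{"translation":[0,0,0],"delta_rot":[0,0,0]}]'
python3 -c "
from h import *; pose()
np.set_printoptions(suppress=True,precision=1)
def c(u,v,z): return cast('side',[[230+(u+.5)/3.8-.5,140+(v+.5)/3.7-.5]],z)[0]
a=[c(163,343,14),c(350,236,14),c(287,180,14),c(103,275,14)];print(np.array(a),np.mean(a,0))
b=[c(166,334,6),c(340,235,6)];print('lining near edge z~14 occl',b)
p,d=optics.grab_frame('top');q,d=optics.grab_frame('side'); cv2.imwrite('pics/t6s.png',cv2.resize(q[140:290,230:430,::-1],None,fx=4,fy=4,interpolation=cv2.INTER_CUBIC)); cv2.imwrite('pics/t6.png',cv2.resize(p[140:290,230:430,::-1],None,fx=4,fy=4,interpolation=cv2.INTER_CUBIC))"
```

```text
time_s: 10.33
ee_pos: [440.4, -36.0, 77.9]
ee_rot: [84.7, 89.8, -6.7]
force: [0.0, -0.2, -1.5]
gripper_width: 14.1
t 10.33 pos [440.4 -36.   77.9] jawyaw(from x) -1.47 down [ 0.003 -0.    -1.   ] F [ 0.  -0.2 -1.5] w 14.1 q6 -4.7
[[573.7 101.4  14. ]
 [552.6 -42.8  14. ]
 [618.2 -52.   14. ]
 [642.   89.3  14. ]] [596.6  24.   14. ]
lining near edge z~14 occl [array([582.7,  91.3,   6. ]), array([562.8, -44.5,   6. ])]
```

View pics/t6s.png

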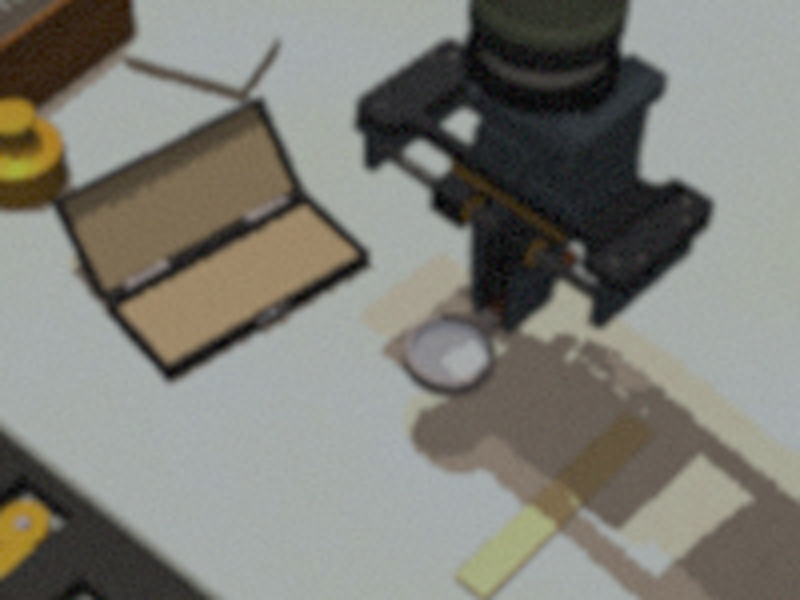

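View pics/t6.png

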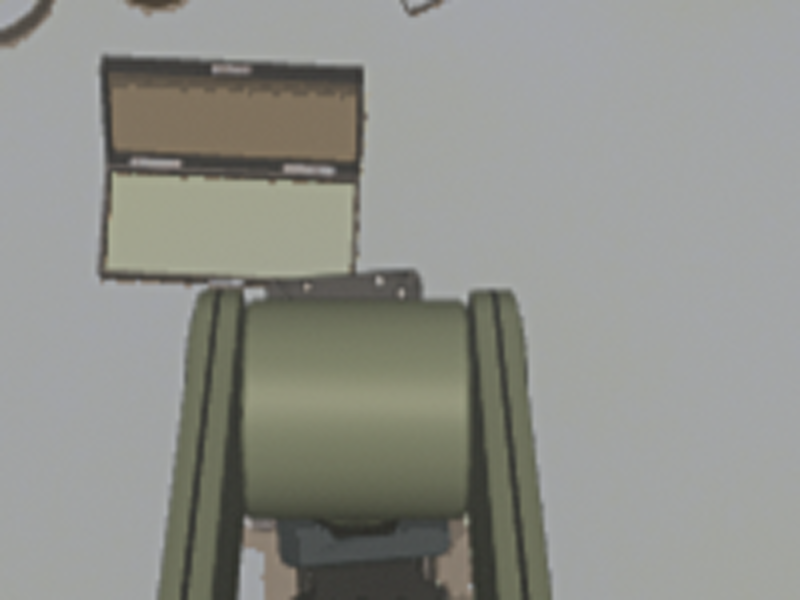

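```bash
python3 -c "
from h import *
np.set_printoptions(suppress=True,precision=1)
print(cast('side',[cc(450,353,230,140,4)],[66.5]),cast('side',[cc(405,353,230,140,4),cc(494,353,230,140,4)],[66.5]))"
```

```text
[[440.5  15.3  66.5]] [[458.1  32.1  66.5]
 [423.2  -1.1  66.5]]
```

```bash
python3 -m creep '[{"translation":[2,0.6,0],"delta_rot":[0,0,-0.0238]},{"translation":[3.5,1.1,0],"delta_rot":[0,0,-0.0238]},{"translation":[4,1.2,0],"delta_rot":[0,0,-0.0238]},{"translation":[3.6,1.1,0],"delta_rot":[0,0,-0.0238]},{"translation":[2.38,0.74,0],"delta_rot":[0,0,-0.0238]}]'
python3 -m creep '[{"translation":[0,0,-1],"delta_rot":[0,0,0]},{"translation":[0,0,-1],"delta_rot":[0,0,0]},{"translation":[0,0,-0.8],"delta_rot":[0,0,0]},{"translation":[0,0,0],"delta_rot":[0,0,0]},{"translation":[0,0,0],"delta_rot":[0,0,0]}]'
python3 -c "
from h import *; pose()
p,d=optics.grab_frame('top');q,d=optics.grab_frame('side'); cv2.imwrite('pics/t7s.png',cv2.resize(q[140:290,230:430,::-1],None,fx=4,fy=4,interpolation=cv2.INTER_CUBIC)); cv2.imwrite('pics/t7.png',cv2.resize(p[140:240,230:380,::-1],None,fx=5,fy=5,interpolation=cv2.INTER_CUBIC))"
```

```text
time_s: 10.85
ee_pos: [596.8, 12.6, 75.1]
ee_rot: [-135.0, 90.0, 126.7]
force: [-0.4, -0.5, -0.5]
gripper_width: 13.8
time_s: 11.27
ee_pos: [592.1, 11.1, 47.7]
ee_rot: [-80.8, 89.8, -179.1]
force: [1.1, 0.2, 0.4]
gripper_width: 13.8
t 11.27 pos [592.1  11.1  47.7] jawyaw(from x) -8.31 down [-0.004 -0.    -1.   ] F [1.1 0.2 0.4] w 13.8 q6 8.3
```

View pics/t7s.png

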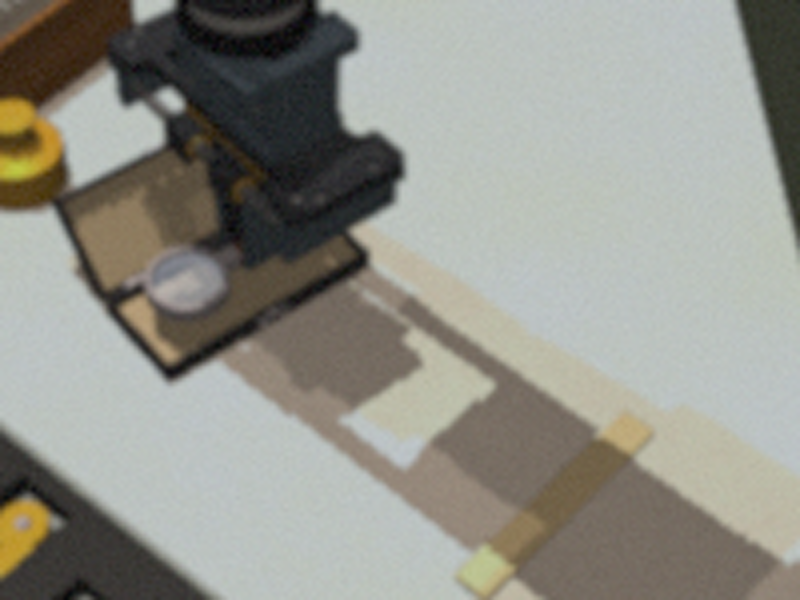

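View pics/t7.png

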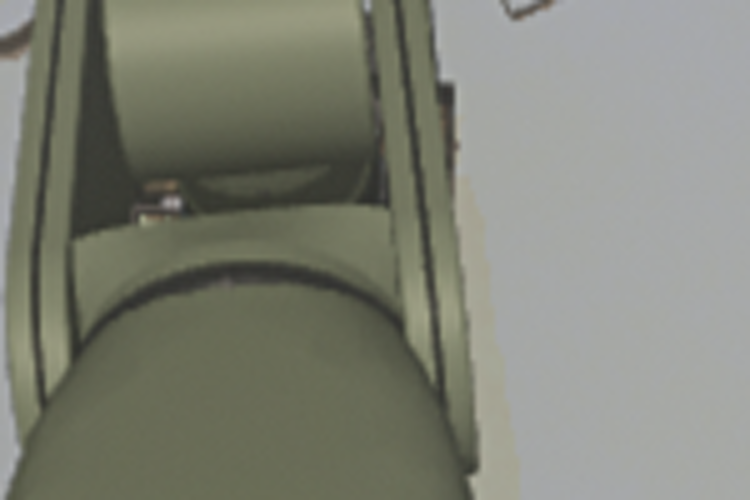

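```bash
python3 -m creep '[{"translation":[0,0,0],"delta_rot":[0,0,0]},{"translation":[0,0,0],"delta_rot":[0,0,0]}]'
python3 -c "
from h import *; pose()
print(cast('side',[cc(187,280,230,140,4)],[38]),cast('side',[cc(145,280,230,140,4),cc(229,280,230,140,4)],[38]))"
```

```text
time_s: 11.53
ee_pos: [594.3, 11.4, 49.7]
ee_rot: [96.4, 89.9, -1.9]
force: [-0.2, -0.7, -0.6]
gripper_width: 13.9
t 11.53 pos [594.3  11.4  49.7] jawyaw(from x) -8.3 down [ 0.001 -0.    -1.   ] F [-0.2 -0.7 -0.6] w 13.9 q6 8.3
[[601.59607939  61.07171732  38.        ]] [[619.34114286  77.95442494  38.        ]
 [583.84107542  44.17955228  38.        ]]
```

```bash
python3 -m creep '[{"translation":[0.02,0.12,-0.8],"delta_rot":[0,0,0]},{"translation":[0,0,-0.8],"delta_rot":[0,0,0]},{"translation":[0,0,-0.6],"delta_rot":[0,0,0]},{"translation":[0,0,-0.3],"delta_rot":[0,0,0]},{"translation":[0,0,0],"delta_rot":[0,0,0]}]'
python3 -m creep '[{"translation":[0,0,-0.1],"delta_rot":[0,0,0]},{"translation":[0,0,-0.1],"delta_rot":[0,0,0]},{"translation":[0,0,0],"delta_rot":[0,0,0]}]'
python3 -c "
from h import *; pose()
q,d=optics.grab_frame('side'); cv2.imwrite('pics/t8s.png',cv2.resize(q[140:290,230:430,::-1],None,fx=4,fy=4,interpolation=cv2.INTER_CUBIC))"
```

```text
time_s: 11.95
ee_pos: [593.9, 12.8, 23.5]
ee_rot: [-81.5, 89.9, -179.7]
force: [-0.6, -0.4, 0.6]
gripper_width: 13.9
time_s: 12.2
ee_pos: [594.1, 12.8, 23.4]
ee_rot: [-84.8, 90.0, 176.9]
force: [-4.1, 0.0, 13.2]
gripper_width: 14.0
t 12.2 pos [594.1  12.8  23.4] jawyaw(from x) -8.28 down [-0.  0. -1.] F [-4.1  0.  13.2] w 14.0 q6 8.4
```

View pics/t8s.png

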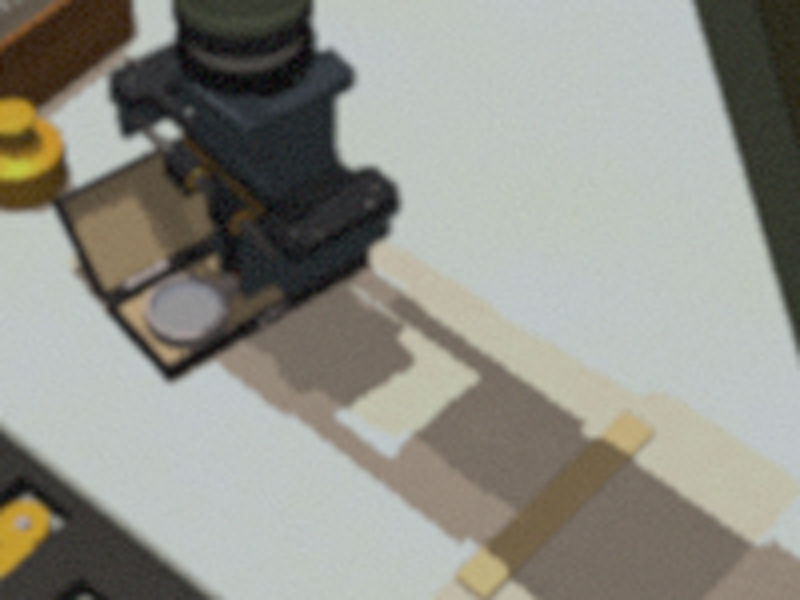

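```bash
python3 -m creep '[{"translation":[0,0,0.1],"delta_rot":[0,0,0]},{"translation":[0,0,0],"delta_rot":[0,0,0]},{"translation":[0,0,0],"delta_rot":[0,0,0]},{"translation":[0,0,0],"delta_rot":[0,0,0]}]' -0.5
python3 -m creep '[{"translation":[0,0,0.5],"delta_rot":[0,0,0]},{"translation":[0,0,1.0],"delta_rot":[0,0,0]},{"translation":[0,0,3],"delta_rot":[0,0,0]},{"translation":[0,0,4],"delta_rot":[0,0,0]},{"translation":[0,-2,4],"delta_rot":[0,0,0]}]'
python3 -c "
from h import *; pose()
q,d=optics.grab_frame('side'); cv2.imwrite('pics/t9s.png',cv2.resize(q[140:290,230:430,::-1],None,fx=4,fy=4,interpolation=cv2.INTER_CUBIC))"
```

```text
time_s: 12.58
ee_pos: [594.3, 12.8, 22.5]
ee_rot: [-81.0, 90.0, -179.3]
force: [-0.3, 0.0, 0.5]
gripper_width: 22.6
time_s: 13.0
ee_pos: [594.2, -3.8, 147.2]
ee_rot: [-155.6, 89.9, 106.3]
force: [1.1, -1.0, 0.0]
gripper_width: 22.4
t 13.0 pos [594.2  -3.8 147.2] jawyaw(from x) -8.15 down [-0.     0.002 -1.   ] F [ 1.1 -1.   0. ] w 22.4 q6 6.6
```

View pics/t9s.png

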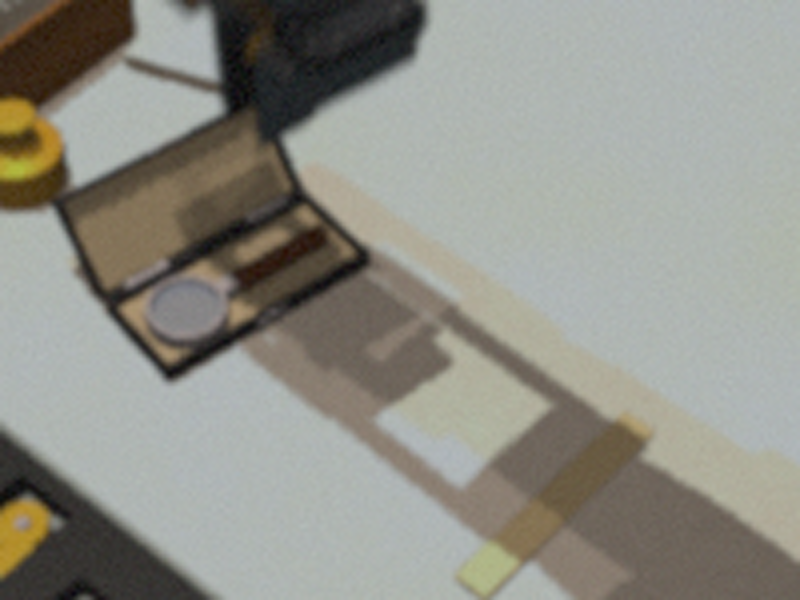

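```bash
python3 -m creep '[{"translation":[2.5,0,0],"delta_rot":[0,0,0]},{"translation":[4,0.2,0],"delta_rot":[0,0,0]},{"translation":[3.5,0,0],"delta_rot":[0,0,0]},{"translation":[1.3,0,0],"delta_rot":[0,0,0]},{"translation":[0,0,0],"delta_rot":[0,0,0]}]' -1 10
python3 -m creep '[{"translation":[0,0,-2],"delta_rot":[0,0,0]},{"translation":[0,0,-3],"delta_rot":[0,0,0]},{"translation":[0,0,-3],"delta_rot":[0,0,0]},{"translation":[0,0,-1.8],"delta_rot":[0,0,0]},{"translation":[0,0,0],"delta_rot":[0,0,0]}]'
python3 -c "
from h import *; pose()
q,d=optics.grab_frame('side'); cv2.imwrite('pics/t10s.png',cv2.resize(q[120:270,200:400,::-1],None,fx=4,fy=4,interpolation=cv2.INTER_CUBIC))"
```

```text
time_s: 13.47
ee_pos: [710.3, -4.0, 145.1]
ee_rot: [95.8, 89.8, -2.5]
force: [0.0, -0.0, -0.5]
gripper_width: 0.1
time_s: 13.88
ee_pos: [703.0, -3.9, 42.8]
ee_rot: [-82.3, 89.4, 179.5]
force: [-0.7, 0.5, 0.0]
gripper_width: 0.7
t 13.88 pos [703.   -3.9  42.8] jawyaw(from x) -8.28 down [-0.01  0.   -1.  ] F [-0.7  0.5  0. ] w 0.7 q6 7.0
```

View pics/t10s.png

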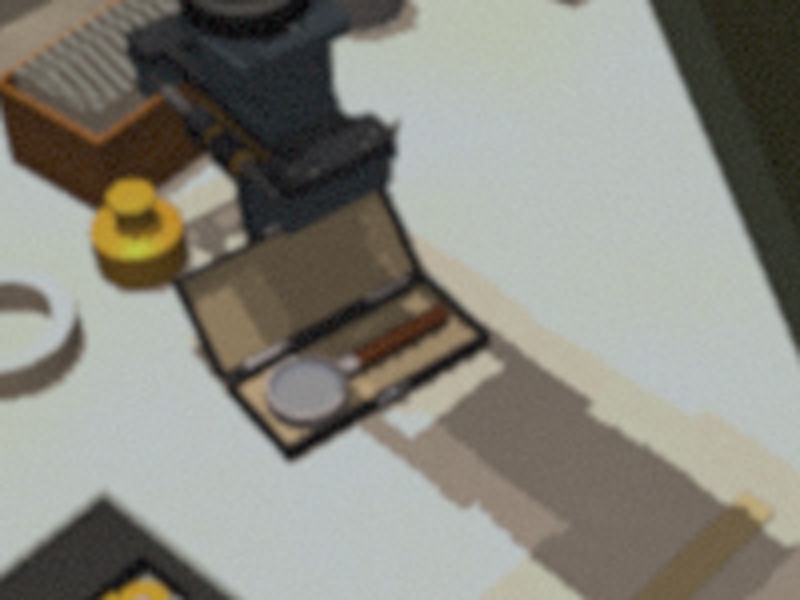

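```bash
python3 -m creep '[{"translation":[-0.8,0.11,0],"delta_rot":[0,0,0]},{"translation":[-0.8,0.12,0],"delta_rot":[0,0,0]},{"translation":[-0.8,0.12,0],"delta_rot":[0,0,0]},{"translation":[-0.8,0.12,0],"delta_rot":[0,0,0]},{"translation":[-0.8,0.12,0],"delta_rot":[0,0,0]}]'
python3 -m creep '[{"translation":[-0.8,0.12,0],"delta_rot":[0,0,0]},{"translation":[-0.5,0.07,0],"delta_rot":[0,0,0]},{"translation":[0,0,0],"delta_rot":[0,0,0]}]'
python3 -c "
from h import *; pose()
q,d=optics.grab_frame('side'); cv2.imwrite('pics/t11s.png',cv2.resize(q[120:270,200:400,::-1],None,fx=4,fy=4,interpolation=cv2.INTER_CUBIC))"
```

```text
time_s: 14.35
ee_pos: [668.4, 2.0, 49.6]
ee_rot: [96.0, 89.7, -2.3]
force: [3.9, -1.3, 2.3]
gripper_width: 0.3
time_s: 14.6
ee_pos: [652.8, 4.2, 47.5]
ee_rot: [-88.8, 89.9, 173.0]
force: [2.2, -0.2, 1.8]
gripper_width: 0.2
t 14.6 pos [652.8   4.2  47.5] jawyaw(from x) -8.27 down [-0.001  0.    -1.   ] F [ 2.2 -0.2  1.8] w 0.2 q6 7.6
```

View pics/t11s.png

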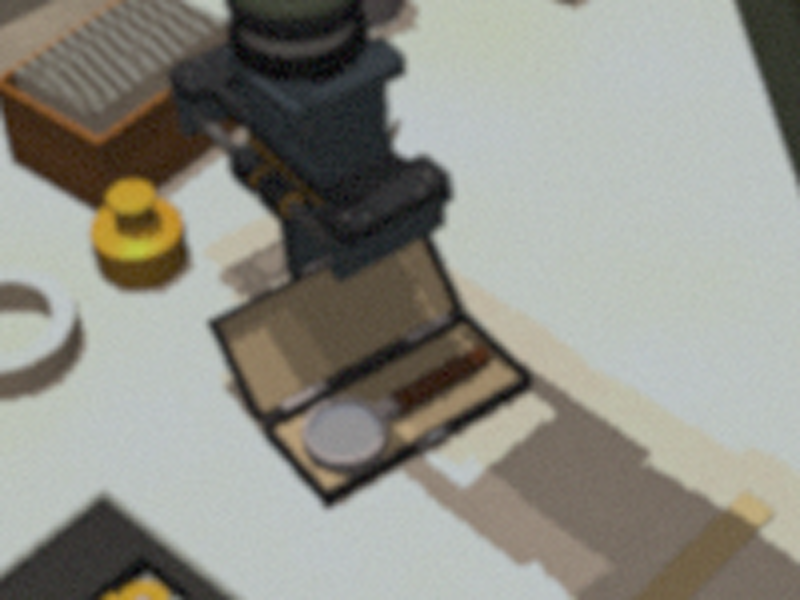

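```bash
python3 -m creep '[{"translation":[1.5,0,1],"delta_rot":[0,0,0]},{"translation":[2.5,-0.5,2],"delta_rot":[0,0,0]},{"translation":[2,-1.0,3],"delta_rot":[0,0,0.12]},{"translation":[0,-1,3],"delta_rot":[0,0,0.12]},{"translation":[0,0,1],"delta_rot":[0,0,0.12]}]'
python3 -m creep '[{"translation":[0,0,0],"delta_rot":[0,0,0.12]},{"translation":[0,0,0],"delta_rot":[0,0,0.12]},{"translation":[0,0,0],"delta_rot":[0,0,0.12]},{"translation":[0,0,0],"delta_rot":[0,0,0.12]},{"translation":[0,0,0],"delta_rot":[0,0,0.12]}]'
python3 -m creep '[{"translation":[0,0,0],"delta_rot":[0,0,0.12]},{"translation":[0,0,0],"delta_rot":[0,0,0.12]},{"translation":[0,0,0],"delta_rot":[0,0,0.12]},{"translation":[0,0,0],"delta_rot":[0,0,0.12]},{"translation":[0,0,0],"delta_rot":[0,0,0.13]}]'
python3 -m creep '[{"translation":[0,0,0],"delta_rot":[0.0176,0.121,0]},{"translation":[0,0,0],"delta_rot":[0.0176,0.121,0]},{"translation":[0,0,0],"delta_rot":[0.0176,0.121,0]},{"translation":[0,0,0],"delta_rot":[0.0176,0.121,0]},{"translation":[0,0,0],"delta_rot":[0.0176,0.121,0]}]'
python3 -m creep '[{"translation":[0,0,0],"delta_rot":[0,0,0]},{"translation":[0,0,0],"delta_rot":[0,0,0]}]'
python3 -c "
from h import *; pose()
q,d=optics.grab_frame('side'); cv2.imwrite('pics/t12s.png',cv2.resize(q[90:270,180:420,::-1],None,fx=3.3,fy=3.3,interpolation=cv2.INTER_CUBIC))
q,d=optics.grab_frame('top'); cv2.imwrite('pics/t12.png',cv2.resize(q[120:270,230:430,::-1],None,fx=4,fy=4,interpolation=cv2.INTER_CUBIC))"
```

```text
time_s: 15.07
ee_pos: [716.2, -22.8, 150.5]
ee_rot: [61.3, 89.8, -16.1]
force: [-0.3, -0.1, 0.6]
gripper_width: 0.8
time_s: 15.48
ee_pos: [712.9, -20.9, 145.5]
ee_rot: [-142.3, 89.7, 174.7]
force: [0.5, 0.3, 0.8]
gripper_width: 0.5
time_s: 15.9
ee_pos: [712.9, -20.9, 145.4]
ee_rot: [-177.1, 89.7, 174.7]
force: [1.3, 0.8, 0.4]
gripper_width: 0.4
time_s: 16.32
ee_pos: [713.6, -21.0, 147.6]
ee_rot: [-179.7, 54.5, 171.7]
force: [0.7, -0.1, -0.2]
gripper_width: 0.4
time_s: 16.48
ee_pos: [714.0, -21.2, 141.2]
ee_rot: [-179.6, 54.5, 171.8]
force: [-0.5, -0.4, 0.2]
gripper_width: 0.7
t 16.48 pos [714.  -21.2 141.2] jawyaw(from x) 81.44 down [-0.574  0.083 -0.814] F [-0.5 -0.4  0.2] w 0.7 q6 -84.5
```

View pics/t12s.png

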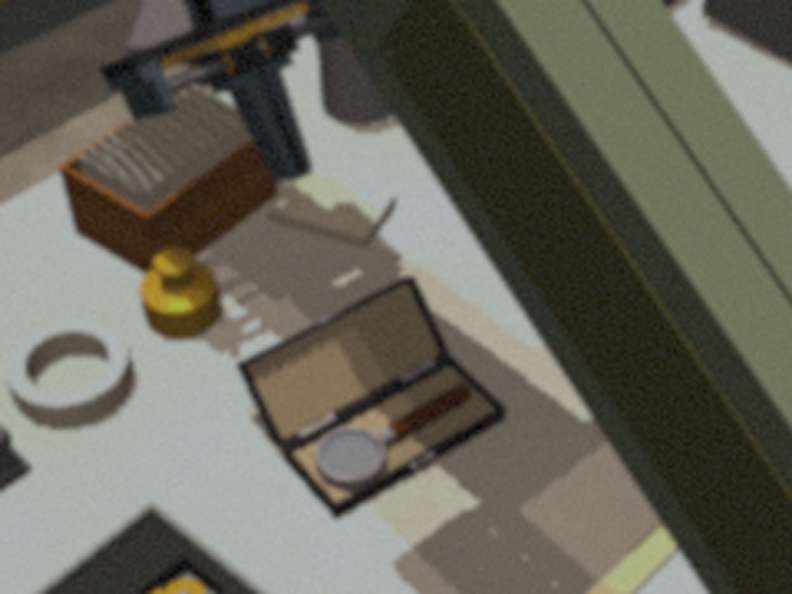

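View pics/t12.png

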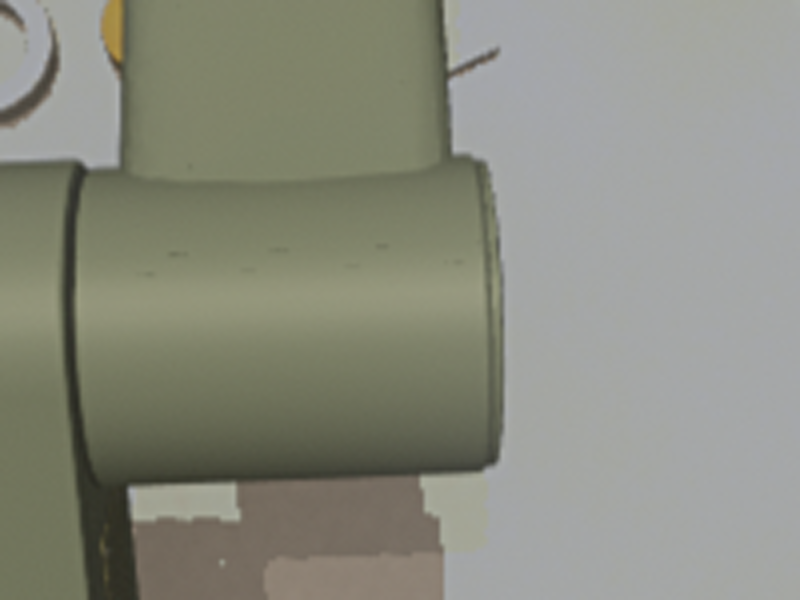

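```bash
python3 -c "
from h import *
np.set_printoptions(suppress=True,precision=1)
c=lambda u,v,z: cast('side',[cc(u,v,180,90,3.3)],z)[0]
a=np.array([c(285,440,14),c(445,357,14),c(503,406,14),c(337,508,14)]);print(a,a.mean(0))
for z in(50,57,65,72): print(z,c(243,367,z),c(411,280,z))
pose()
"
```

```text
[[605.2  92.9  14. ]
 [578.3 -44.2  14. ]
 [514.3 -37.8  14. ]
 [534.9 109.   14. ]] [558.2  30.   14. ]
50 [652.4  86.3  50. ] [628.4 -59.8  50. ]
57 [647.  90.  57.] [623.3 -54.6  57. ]
65 [640.8  94.3  65. ] [617.3 -48.6  65. ]
72 [635.4  98.1  72. ] [612.2 -43.5  72. ]
t 16.58 pos [713.7 -20.9 147.9] jawyaw(from x) 81.45 down [-0.6  0.1 -0.8] F [-0.8 -1.3  1.1] w 0.8 q6 -84.5
```

```bash
python3 -m creep '[{"translation":[-1.9,1.3,-1],"delta_rot":[0,0,0]},{"translation":[-2,1.3,-2],"delta_rot":[0,0,0]},{"translation":[0,0,-3],"delta_rot":[0,0,0]},{"translation":[0,0,-3],"delta_rot":[0,0,0]},{"translation":[0,0,-2],"delta_rot":[0,0,0]}]'
python3 -m creep '[{"translation":[0,0,-0.5],"delta_rot":[0,0,0]},{"translation":[0,0,-0.3],"delta_rot":[0,0,0]},{"translation":[0,0,0],"delta_rot":[0,0,0]},{"translation":[0,0,0],"delta_rot":[0,0,0]}]'
python3 -c "
from h import *; pose()
q,d=optics.grab_frame('side'); cv2.imwrite('pics/t13s.png',cv2.resize(q[90:270,180:420,::-1],None,fx=3.3,fy=3.3,interpolation=cv2.INTER_CUBIC))"
```

```text
time_s: 17.0
ee_pos: [673.9, 5.5, 39.7]
ee_rot: [-179.7, 55.2, 171.7]
force: [0.1, -0.0, 0.5]
gripper_width: 0.8
time_s: 17.33
ee_pos: [676.2, 4.9, 32.2]
ee_rot: [-179.7, 55.2, 171.7]
force: [0.9, -0.6, 0.5]
gripper_width: 0.7
t 17.33 pos [676.2   4.9  32.2] jawyaw(from x) 81.44 down [-0.564  0.083 -0.821] F [ 0.9 -0.6  0.5] w 0.7 q6 -84.0
```

View pics/t13s.png

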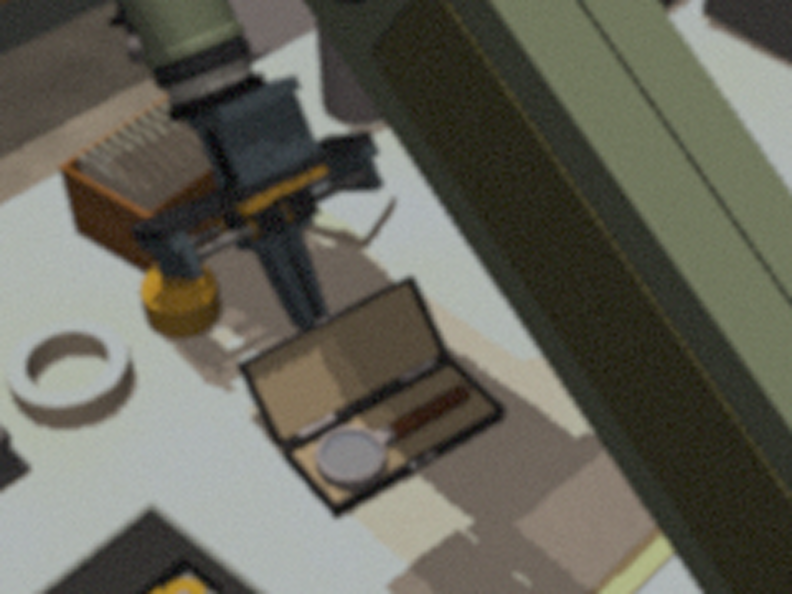

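```bash
python3 -m creep '[{"translation":[-1,0.14,0],"delta_rot":[0,0,0]},{"translation":[-1,0.14,0],"delta_rot":[0,0,0]},{"translation":[-0.3,0.04,0],"delta_rot":[0,0,0]},{"translation":[-0.4,0.06,0.5],"delta_rot":[0,0,0]},{"translation":[-0.4,0.06,0.5],"delta_rot":[0,0,0]}]'
python3 -m creep '[{"translation":[-0.4,0.06,0.5],"delta_rot":[0,0,0]},{"translation":[-0.5,0.07,0.5],"delta_rot":[0,0,0]},{"translation":[0,0,0],"delta_rot":[0,0,0]}]'
python3 -c "
from h import *; pose()
q,d=optics.grab_frame('side'); cv2.imwrite('pics/t14s.png',cv2.resize(q[90:270,180:420,::-1],None,fx=3.3,fy=3.3,interpolation=cv2.INTER_CUBIC))"
```

```text
time_s: 17.8
ee_pos: [644.7, 9.3, 40.0]
ee_rot: [-179.7, 55.1, 171.7]
force: [0.5, -0.0, -0.6]
gripper_width: 0.5
time_s: 18.05
ee_pos: [635.3, 10.7, 51.0]
ee_rot: [-179.7, 55.1, 171.7]
force: [-0.0, -0.9, -0.2]
gripper_width: 0.6
t 18.05 pos [635.3  10.7  51. ] jawyaw(from x) 81.45 down [-0.567  0.083 -0.82 ] F [-0.  -0.9 -0.2] w 0.6 q6 -83.9
```

View pics/t14s.png

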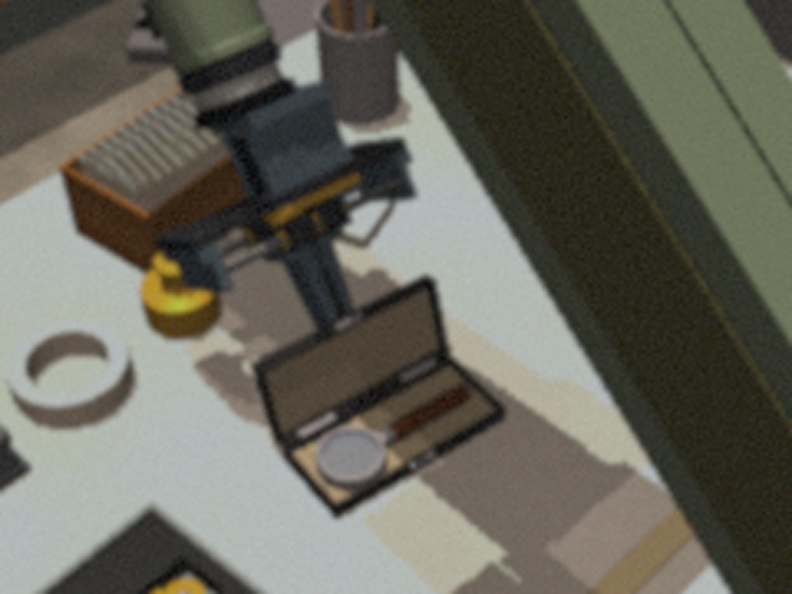

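```bash
python3 -m creep '[{"translation":[-0.6,0.08,0.5],"delta_rot":[0,0,0]},{"translation":[-0.7,0.1,0.5],"delta_rot":[0,0,0]},{"translation":[-0.7,0.1,0.3],"delta_rot":[0,0,0]},{"translation":[-0.7,0.1,0.2],"delta_rot":[0,0,0]},{"translation":[-0.7,0.1,0.1],"delta_rot":[0,0,0]}]'
python3 -m creep '[{"translation":[-0.7,0.1,0.1],"delta_rot":[0,0,0]},{"translation":[-0.7,0.1,0],"delta_rot":[0,0,0]},{"translation":[0,0,0],"delta_rot":[0,0,0]}]'
python3 -c "
from h import *; pose()
q,d=optics.grab_frame('side'); cv2.imwrite('pics/t15s.png',cv2.resize(q[90:270,180:420,::-1],None,fx=3.3,fy=3.3,interpolation=cv2.INTER_CUBIC))"
```

```text
time_s: 18.52
ee_pos: [600.6, 15.5, 65.8]
ee_rot: [-179.7, 55.0, 171.7]
force: [-0.1, 0.4, 0.3]
gripper_width: 0.8
time_s: 18.77
ee_pos: [585.8, 17.6, 66.6]
ee_rot: [-179.7, 54.9, 171.7]
force: [0.1, 0.4, -1.0]
gripper_width: 0.3
t 18.77 pos [585.8  17.6  66.6] jawyaw(from x) 81.45 down [-0.569  0.083 -0.818] F [ 0.1  0.4 -1. ] w 0.3 q6 -83.8
```

View pics/t15s.png

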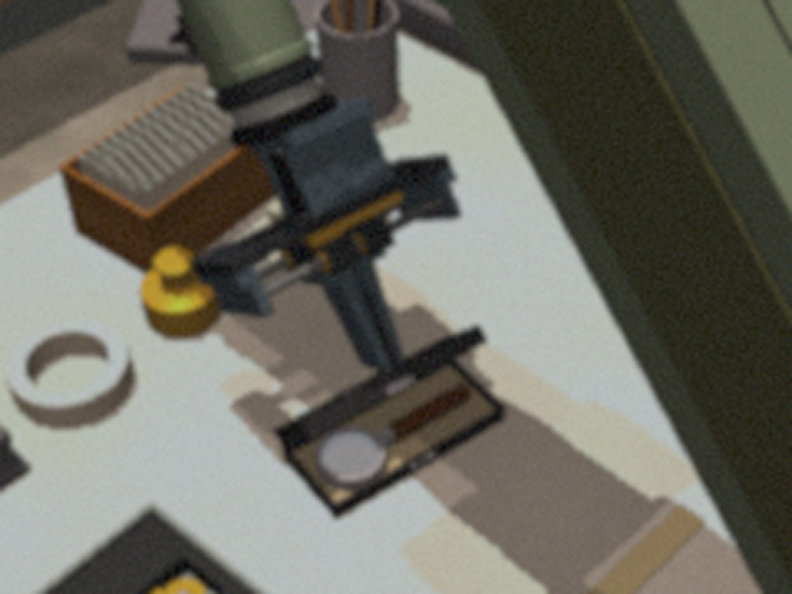

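```bash
python3 -m creep '[{"translation":[-0.8,0.11,0],"delta_rot":[0,0,0]},{"translation":[-0.8,0.11,0],"delta_rot":[0,0,0]},{"translation":[-0.8,0.11,0],"delta_rot":[0,0,0]},{"translation":[-0.8,0.11,0],"delta_rot":[0,0,0]},{"translation":[-0.8,0.11,-0.2],"delta_rot":[0,0,0]}]'
python3 -m creep '[{"translation":[-0.8,0.11,-0.3],"delta_rot":[0,0,0]},{"translation":[-0.6,0.08,-0.5],"delta_rot":[0,0,0]},{"translation":[0,0,0],"delta_rot":[0,0,0]}]'
python3 -c "
from h import *; pose()
q,d=optics.grab_frame('side'); cv2.imwrite('pics/t16s.png',cv2.resize(q[90:270,180:420,::-1],None,fx=3.3,fy=3.3,interpolation=cv2.INTER_CUBIC))"
```

```text
time_s: 19.23
ee_pos: [546.8, 23.0, 64.5]
ee_rot: [-179.7, 55.0, 171.7]
force: [-0.1, 0.5, -0.5]
gripper_width: 0.4
time_s: 19.48
ee_pos: [531.6, 25.0, 55.7]
ee_rot: [-179.6, 54.8, 171.8]
force: [-0.3, -0.4, 0.0]
gripper_width: 0.4
t 19.48 pos [531.6  25.   55.7] jawyaw(from x) 81.45 down [-0.57   0.083 -0.817] F [-0.3 -0.4  0. ] w 0.4 q6 -83.8
```

View pics/t16s.png

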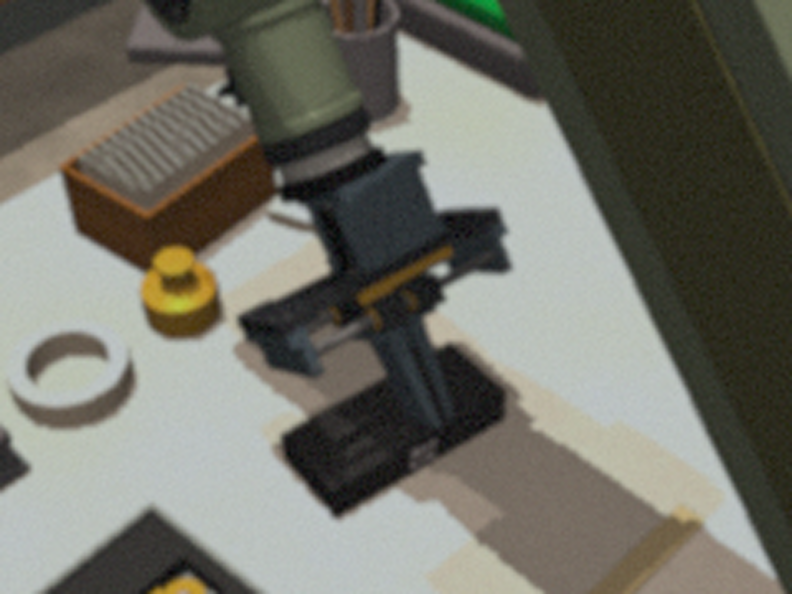

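```bash
python3 -m creep '[{"translation":[0,0,-0.3],"delta_rot":[0,0,0]},{"translation":[0,0,-0.2],"delta_rot":[0,0,0]},{"translation":[0,0,-0.1],"delta_rot":[0,0,0]},{"translation":[0,0,0],"delta_rot":[0,0,0]}]'
python3 -m creep '[{"translation":[0,0,-0.1],"delta_rot":[0,0,0]},{"translation":[0,0,-0.1],"delta_rot":[0,0,0]},{"translation":[0,0,0],"delta_rot":[0,0,0]}]'
```

```text
time_s: 19.87
ee_pos: [533.6, 24.8, 49.9]
ee_rot: [-179.7, 55.0, 171.7]
force: [-0.4, -0.0, 0.0]
gripper_width: 0.6
time_s: 20.12
ee_pos: [533.6, 24.8, 48.9]
ee_rot: [-179.7, 55.0, 171.7]
force: [2.3, -0.3, 4.0]
gripper_width: 0.5
```

```bash
python3 -m creep '[{"translation":[0,0,-0.1],"delta_rot":[0,0,0]},{"translation":[0,0,0],"delta_rot":[0,0,0]}]'
python3 -m creep '[{"translation":[0,0,1.5],"delta_rot":[0,0,0]},{"translation":[0,0,3],"delta_rot":[0,0,0]},{"translation":[0,0,4],"delta_rot":[-0.0176,-0.121,0]},{"translation":[0,0,2],"delta_rot":[-0.0176,-0.121,0]},{"translation":[0,0,0],"delta_rot":[-0.0176,-0.121,0]}]' 1
python3 -m creep '[{"translation":[0,0,0],"delta_rot":[-0.0176,-0.121,0]},{"translation":[0,0,0],"delta_rot":[-0.0176,-0.121,0]},{"translation":[0,0,0],"delta_rot":[0,0,-0.12]},{"translation":[0,0,0],"delta_rot":[0,0,-0.12]},{"translation":[0,0,0],"delta_rot":[0,0,-0.12]}]'
python3 -m creep '[{"translation":[0,0,0],"delta_rot":[0,0,-0.12]},{"translation":[0,0,0],"delta_rot":[0,0,-0.12]},{"translation":[0,0,0],"delta_rot":[0,0,-0.12]},{"translation":[0,0,0],"delta_rot":[0,0,-0.12]},{"translation":[0,0,0],"delta_rot":[0,0,-0.12]}]'
python3 -m creep '[{"translation":[0,0,0],"delta_rot":[0,0,-0.12]},{"translation":[0,0,0],"delta_rot":[0,0,-0.12]},{"translation":[0,0,0],"delta_rot":[0,0,-0.12]},{"translation":[0,0,0],"delta_rot":[0,0,-0.12]},{"translation":[0,0,0],"delta_rot":[0,0,-0.13]}]'
python3 -c "
from h import *; pose()
q,d=optics.grab_frame('side'); cv2.imwrite('pics/t17s.png',cv2.resize(q[120:270,200:400,::-1],None,fx=4,fy=4,interpolation=cv2.INTER_CUBIC))
q,d=optics.grab_frame('top'); cv2.imwrite('pics/t17.png',cv2.resize(q[130:280,230:430,::-1],None,fx=4,fy=4,interpolation=cv2.INTER_CUBIC))"
```

```text
time_s: 20.28
ee_pos: [533.6, 24.8, 48.6]
ee_rot: [-179.7, 55.0, 171.7]
force: [0.5, -1.0, 7.1]
gripper_width: 0.8
time_s: 20.7
ee_pos: [537.2, 24.7, 156.5]
ee_rot: [179.9, 76.9, 171.3]
force: [0.4, 0.8, -0.6]
gripper_width: 30.9
time_s: 21.12
ee_pos: [532.6, 25.0, 152.7]
ee_rot: [34.8, 89.9, 5.2]
force: [-0.1, -0.9, 0.1]
gripper_width: 64.2
time_s: 21.53
ee_pos: [533.3, 24.8, 152.2]
ee_rot: [112.5, 90.0, 48.6]
force: [0.1, -0.8, 0.2]
gripper_width: 90.7
time_s: 21.95
ee_pos: [533.3, 24.8, 152.2]
ee_rot: [107.3, 90.0, 8.6]
force: [0.8, 0.4, 0.3]
gripper_width: 91.2
t 21.95 pos [533.3  24.8 152.2] jawyaw(from x) -8.63 down [ 0.  0. -1.] F [0.8 0.4 0.3] w 91.2 q6 10.1
```

View pics/t17s.png

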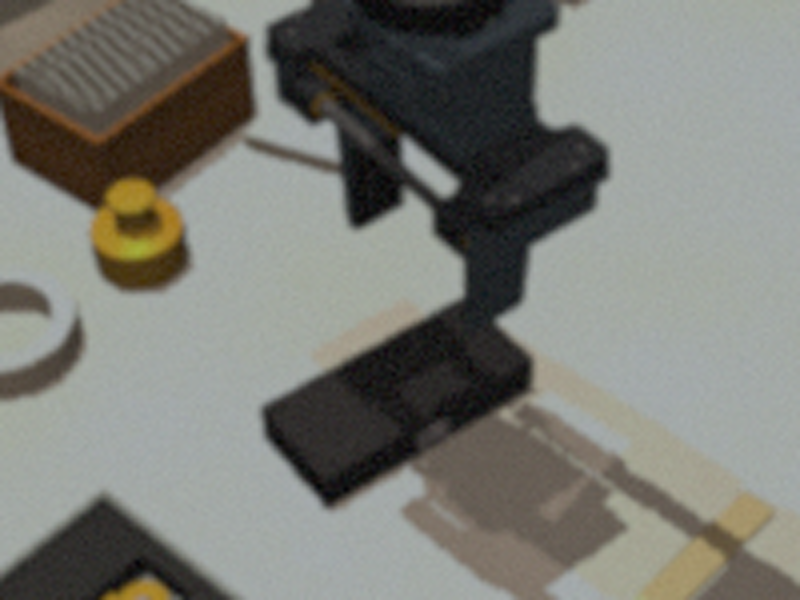

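View pics/t17.png

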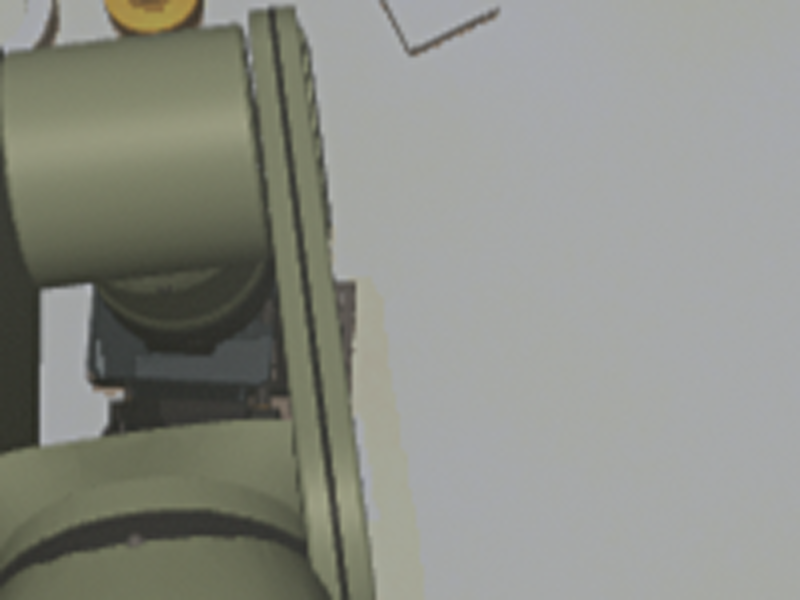

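```bash
python3 -m creep '[{"translation":[0,-3.5,0],"delta_rot":[0,0,0]},{"translation":[0,-4,0],"delta_rot":[0,0,0]},{"translation":[0,-4,0],"delta_rot":[0,0,0]},{"translation":[0,-4,0],"delta_rot":[0,0,0]},{"translation":[0,-4,0],"delta_rot":[0,0,0]}]'
python3 -c "
from h import *; pose()
p,d=optics.grab_frame('side'); cv2.imwrite('pics/t18s.png',cv2.resize(p[160:270,250:350,::-1],None,fx=6,fy=5.4,interpolation=cv2.INTER_CUBIC))
q,d=optics.grab_frame('top'); cv2.imwrite('pics/t18.png',cv2.resize(q[160:240,240:350,::-1],None,fx=6,fy=6,interpolation=cv2.INTER_CUBIC))
cv2.imwrite('pics/t18f.png',q[:,:,::-1])
np.set_printoptions(suppress=True,precision=1)
g=cv2.cvtColor(q,cv2.COLOR_RGB2GRAY)
m=(g<90).astype(np.uint8);m[:150]=0;m[250:]=0;m[:,:240]=0;m[:,335:]=0
n,l,st,ce=cv2.connectedComponentsWithStats(m);print(st)
k=1+np.argmax(st[1:,4]);ys,xs=np.nonzero(l==k)
print(rect(cast('top',np.c_[xs,ys],28)))
"
```

```text
time_s: 22.47
ee_pos: [533.1, -171.9, 152.3]
ee_rot: [87.7, 90.0, -10.4]
force: [0.9, 0.8, -0.9]
gripper_width: 91.4
t 22.47 pos [ 533.1 -171.9  152.3] jawyaw(from x) -8.04 down [ 0. -0. -1.] F [ 0.9  0.8 -0.9] w 91.4 q6 -11.0
[[     0      0    640    400 255882]
 [   265    199      1      1      1]
 [   281    200      1      1      1]
 [   255    208      1      1      1]
 [   315    211      1      2      2]
 [   254    218      1      2      2]
 [   255    222      2      1      2]
 [   271    223      1      1      1]
 [   277    223      1      1      1]
 [   253    225     28      3     51]
 [   293    224      1      1      1]
 [   309    225      1      1      1]
 [   289    227     28      3     52]
 [   286    228      2      1      2]]
[514.2  -7.9  61.5   4.   80.4]
```

View pics/t18s.png

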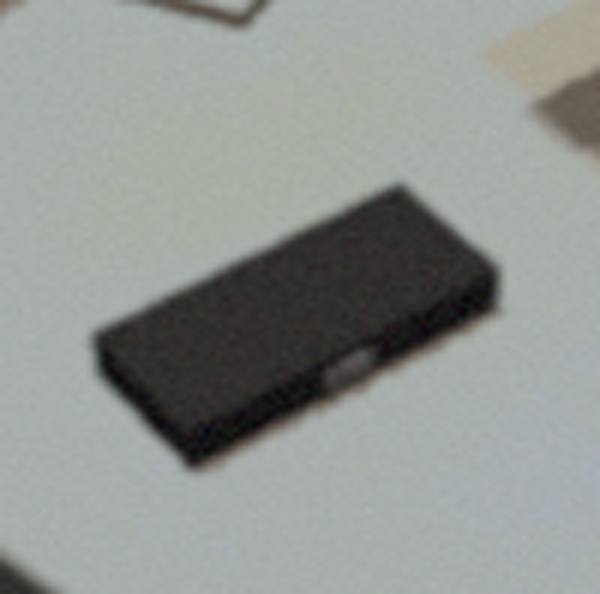

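View pics/t18.png

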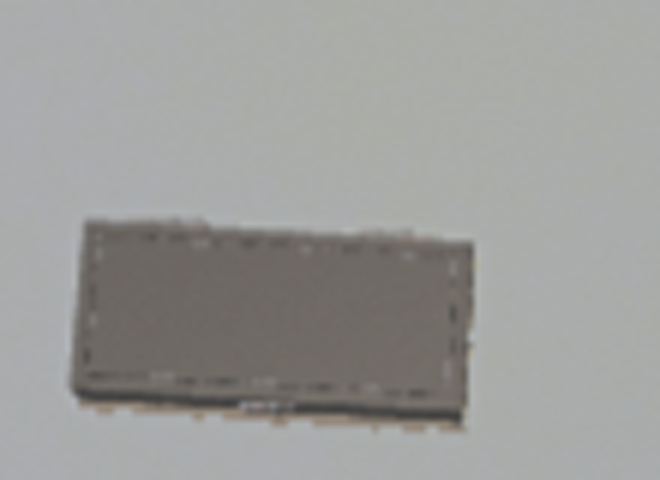

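Both views show the case shut. In the side view its top face spans (95,345) to (498,268), and in the top view the near corner is at (75,388). I'll measure both.

```bash
python3 -c "
from h import *
np.set_printoptions(suppress=True,precision=1)
T=cast('top',[cc(u,v,240,160,6) for u,v in((86,221),(472,242),(462,408),(75,386))],28);print('top',T,T.mean(0))
S=cast('side',[[250+(u+.5)/6-.5,160+(v+.5)/5.4-.5] for u,v in((96,343),(400,185),(498,270),(190,440))],28);print('side',S,S.mean(0))
for P in(T,S):
  e=(P[0]-P[1]+P[3]-P[2])/2; print(np.degrees(np.arctan2(e[0],e[1])),np.linalg.norm(e))
"
```

```text
top [[599.1  96.2  28. ]
 [575.4 -50.3  28. ]
 [512.  -39.8  28. ]
 [535.7 105.2  28. ]] [555.6  27.8  28. ]
side [[596.2 100.9  28. ]
 [575.4 -47.3  28. ]
 [512.1 -36.4  28. ]
 [532.7 111.7  28. ]] [554.1  32.2  28. ]
9.251193602108687 147.66390700956694
7.942804251728984 149.63821877467336
```

```bash
python3 -m creep '[{"translation":[0.5,3.5,0],"delta_rot":[0,0,0]},{"translation":[0.5,4,0],"delta_rot":[0,0,0]},{"translation":[0.5,4,0],"delta_rot":[0,0,0]},{"translation":[0.5,4,-1],"delta_rot":[0,0,0]},{"translation":[0.3,4,-2],"delta_rot":[0,0,0]}]'
python3 -m creep '[{"translation":[0.02,0.47,-2.5],"delta_rot":[0,0,0]},{"translation":[0,0,-2.5],"delta_rot":[0,0,0]},{"translation":[0,0,-1],"delta_rot":[0,0,0]},{"translation":[0,0,0],"delta_rot":[0,0,0]},{"translation":[0,0,0],"delta_rot":[0,0,0]}]'
python3 -c "
from h import *; pose()
q,d=optics.grab_frame('side'); cv2.imwrite('pics/t19s.png',cv2.resize(q[120:270,200:400,::-1],None,fx=4,fy=4,interpolation=cv2.INTER_CUBIC))"
```

```text
time_s: 22.98
ee_pos: [557.9, 24.7, 125.4]
ee_rot: [104.8, 89.7, 6.7]
force: [0.3, 0.1, -0.6]
gripper_width: 91.0
time_s: 23.4
ee_pos: [556.5, 26.7, 63.8]
ee_rot: [-92.0, 90.0, 169.8]
force: [0.4, -0.7, 0.2]
gripper_width: 91.1
t 23.4 pos [556.5  26.7  63.8] jawyaw(from x) -8.23 down [-0.  0. -1.] F [ 0.4 -0.7  0.2] w 91.1 q6 9.8
```

View pics/t19s.png

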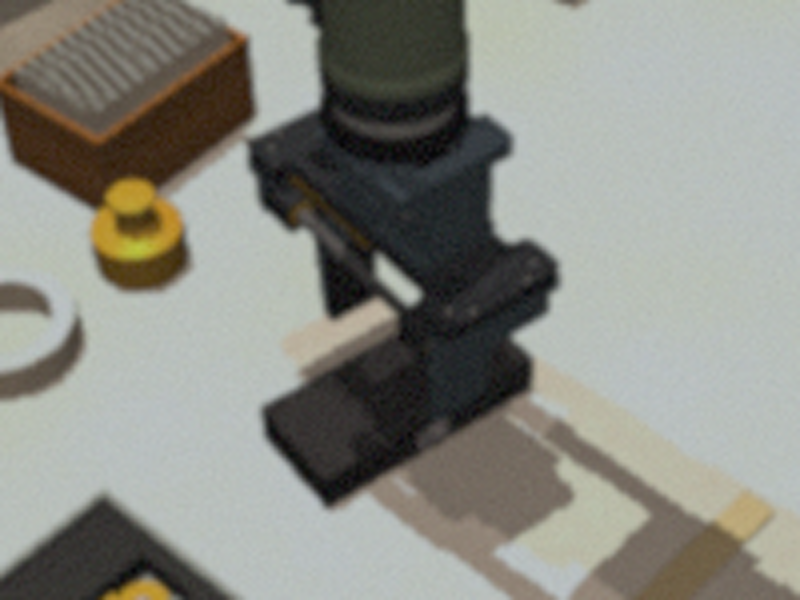

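```bash
python3 -m creep '[{"translation":[0,0.2,-1.5],"delta_rot":[0,0,0]},{"translation":[0,0,-1.5],"delta_rot":[0,0,0]},{"translation":[0,0,-1],"delta_rot":[0,0,0]},{"translation":[0,0,-0.4],"delta_rot":[0,0,0]},{"translation":[0,0,0],"delta_rot":[0,0,0]}]'
python3 -m creep '[{"translation":[0,0,0],"delta_rot":[0,0,0]},{"translation":[0,0,0],"delta_rot":[0,0,0]},{"translation":[0,0,0],"delta_rot":[0,0,0]},{"translation":[0,0,0],"delta_rot":[0,0,0]},{"translation":[0,0,0],"delta_rot":[0,0,0]}]' -1 30
python3 -c "
from h import *; pose()"
```

```text
time_s: 23.87
ee_pos: [556.4, 28.3, 19.6]
ee_rot: [-79.9, 90.0, -178.2]
force: [0.8, -0.7, 0.5]
gripper_width: 90.9
time_s: 24.28
ee_pos: [556.7, 28.7, 20.2]
ee_rot: [100.9, 89.9, 2.6]
force: [-1.7, -0.3, 2.5]
gripper_width: 65.8
t 24.28 pos [556.7  28.7  20.2] jawyaw(from x) -8.3 down [ 0.001  0.    -1.   ] F [-1.7 -0.3  2.5] w 65.8 q6 10.1
```

```bash
python3 -m creep '[{"translation":[0,0,0],"delta_rot":[0,0,0]},{"translation":[0,0,1],"delta_rot":[0,0,0]},{"translation":[0,0,2],"delta_rot":[0,0,0]},{"translation":[0,0,2.5],"delta_rot":[0,0,0]},{"translation":[0,0,1.5],"delta_rot":[0,0,0]}]'
python3 -m creep '[{"translation":[0,0,0],"delta_rot":[0,0,0]},{"translation":[0,0,0],"delta_rot":[0,0,0]}]'
python3 -c "
from h import *; pose()
q,d=optics.grab_frame('side'); cv2.imwrite('pics/t20s.png',cv2.resize(q[120:270,200:400,::-1],None,fx=4,fy=4,interpolation=cv2.INTER_CUBIC))"
```

```text
time_s: 24.7
ee_pos: [556.8, 28.7, 91.6]
ee_rot: [98.4, 89.9, 0.1]
force: [0.8, 0.7, -2.6]
gripper_width: 66.3
time_s: 24.87
ee_pos: [556.4, 28.7, 90.1]
ee_rot: [97.3, 89.9, -1.0]
force: [-0.5, 1.6, -2.3]
gripper_width: 66.6
t 24.87 pos [556.4  28.7  90.1] jawyaw(from x) -8.27 down [ 0.001 -0.    -1.   ] F [-0.5  1.6 -2.3] w 66.6 q6 10.1
```

View pics/t20s.png

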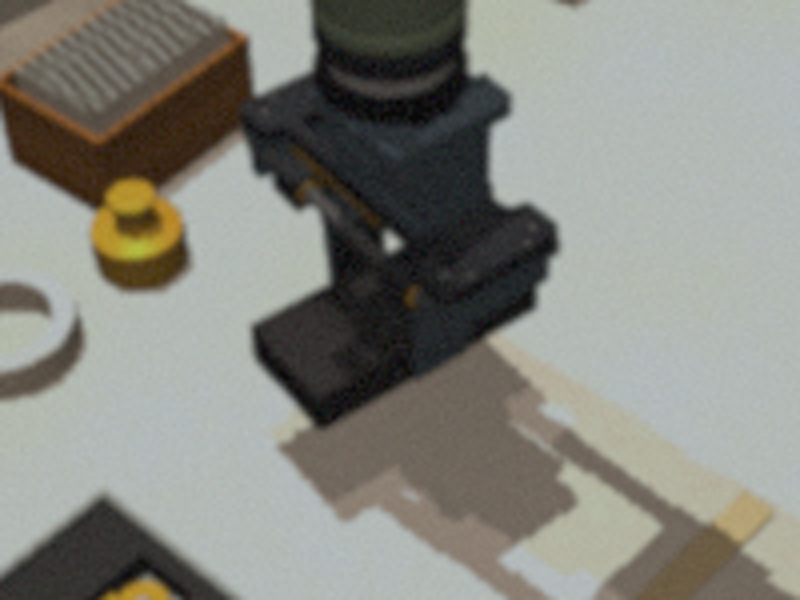

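```bash
python3 -m creep '[{"translation":[-0.7,2.0,0],"delta_rot":[0,0,0.02]},{"translation":[-1,2.9,0],"delta_rot":[0,0,0.02]},{"translation":[-1,3,0],"delta_rot":[0,0,0.02]},{"translation":[-1,3,0],"delta_rot":[0,0,0.02]},{"translation":[-1,3,0],"delta_rot":[0,0,0.02]}]'
python3 -m creep '[{"translation":[-1,3,0],"delta_rot":[0,0,0.02]},{"translation":[-1,3,0],"delta_rot":[0,0,0.02]},{"translation":[-1,3,0],"delta_rot":[0,0,0.02]},{"translation":[-1,3,0],"delta_rot":[0,0,0.02]},{"translation":[-0.6,1.7,0],"delta_rot":[0,0,0.007]}]'
python3 -m creep '[{"translation":[0,0,-1],"delta_rot":[0,0,0]},{"translation":[0,0,-1],"delta_rot":[0,0,0]},{"translation":[0,0,-1],"delta_rot":[0,0,0]},{"translation":[0,0,0],"delta_rot":[0,0,0]},{"translation":[0,0,0],"delta_rot":[0,0,0]}]'
python3 -c "
from h import *; pose()
p,d=optics.grab_frame('top');q,d=optics.grab_frame('side'); cv2.imwrite('pics/t21s.png',cv2.resize(q[220:400,120:310,::-1],None,fx=4,fy=3.3,interpolation=cv2.INTER_CUBIC)); cv2.imwrite('pics/t21.png',cv2.resize(p[180:320,100:240,::-1],None,fx=4.2,fy=4.2,interpolation=cv2.INTER_CUBIC))"
```

```text
time_s: 25.33
ee_pos: [507.5, 168.4, 87.8]
ee_rot: [-70.2, 89.8, -162.8]
force: [0.8, -0.2, -3.3]
gripper_width: 65.7
time_s: 25.75
ee_pos: [461.2, 306.9, 87.8]
ee_rot: [-78.0, 89.8, -165.5]
force: [0.9, -0.0, -3.2]
gripper_width: 65.8
time_s: 26.17
ee_pos: [462.9, 303.1, 58.1]
ee_rot: [-56.2, 89.8, -143.9]
force: [0.4, 0.9, -3.1]
gripper_width: 66.0
t 26.17 pos [462.9 303.1  58.1] jawyaw(from x) 2.34 down [-0.003 -0.002 -1.   ] F [ 0.4  0.9 -3.1] w 66.0 q6 29.7
```

View pics/t21s.png

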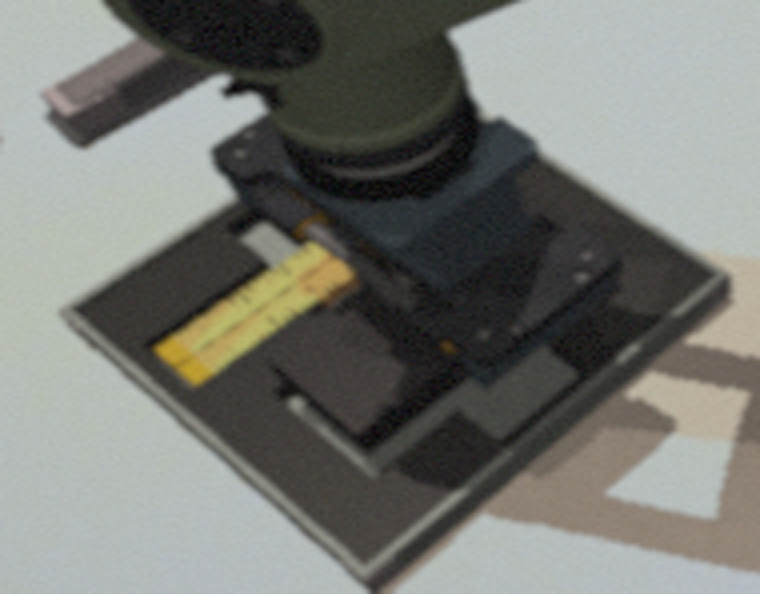

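View pics/t21.png

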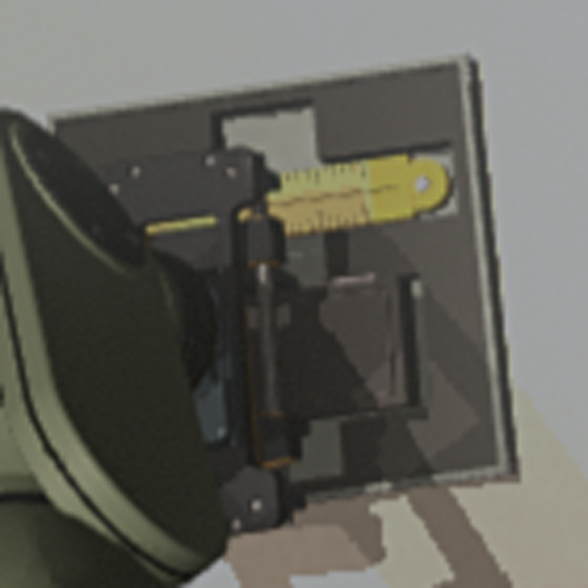

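```bash
python3 -c "
from h import *; pose()
p,d=optics.grab_frame('top');q,d=optics.grab_frame('side')
f=lambda im:cv2.convertScaleAbs(im,alpha=2.2,beta=0)
cv2.imwrite('pics/t22s.png',f(cv2.resize(q[280:375,170:270,::-1],None,fx=6,fy=6,interpolation=cv2.INTER_CUBIC))); cv2.imwrite('pics/t22.png',f(cv2.resize(p[230:310,155:235,::-1],None,fx=7,fy=7,interpolation=cv2.INTER_CUBIC)))"
```

```text
t 26.27 pos [463.9 304.   59.5] jawyaw(from x) 2.35 down [-0. -0. -1.] F [ 0.4  0.1 -1.9] w 65.9 q6 29.7
```

View pics/t22s.png

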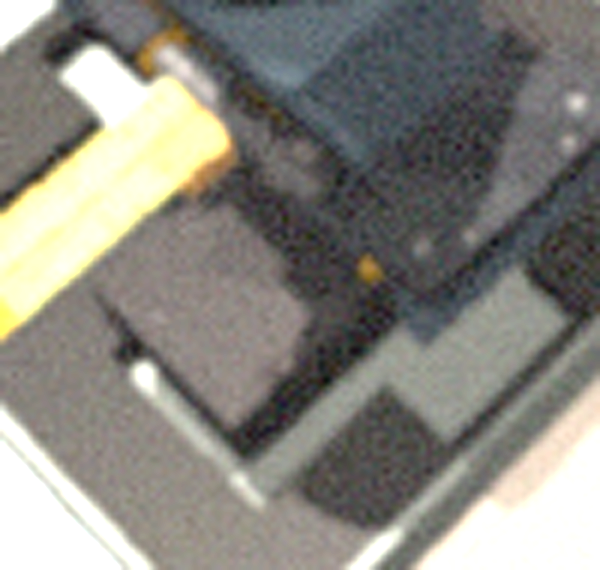

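View pics/t22.png

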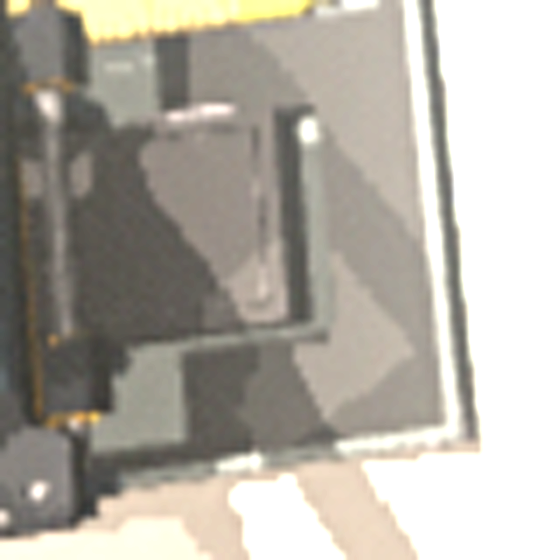

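```bash
python3 -c "
from h import *
np.set_printoptions(suppress=True,precision=1)
R=np.array([[np.cos(.042),-np.sin(.042)],[np.sin(.042),np.cos(.042)]])
T=cast('top',[cc(275,115,155,230,7),cc(289,324,155,230,7)],67.5)[:,:2]
S=cast('side',[cc(233,430,170,280,6),cc(118,308,170,280,6)],67.5)[:,:2]
tcp=np.array([463.9,304.2])
for n,P in(('top -y end',T),('side +y end',S)):
  print(n,P,'in tool frame',(P-tcp)@R)
# pocket as seen: side pocket -x edge/ +y edge (foam top z23), 
S2=cast('side',[cc(258,505,170,280,6),cc(130,372,170,280,6)],23)[:,:2];print('pocket +y edge side',S2,(S2-tcp)@R)
T2=cast('top',[cc(327,335,155,230,7),cc(308,110,155,230,7)],23)[:,:2];print('pocket -y edge top z23',T2,(T2-tcp)@R)
"
```

```text
top -y end [[494.2 228.9]
 [430.  227.8]] in tool frame [[ 27.1 -76.5]
 [-37.1 -74.9]]
side +y end [[428.9 379.5]
 [483.3 380.3]] in tool frame [[-31.8  76.7]
 [ 22.6  75.2]]
pocket +y edge side [[426.1 382.5]
 [487.8 384.3]] [[-34.5  79.8]
 [ 27.3  79.1]]
pocket -y edge top z23 [[428.1 227.7]
 [500.5 230. ]] [[-39.  -74.9]
 [ 33.5 -75.7]]
```

```bash
python3 -m creep '[{"translation":[0.05,0.15,-0.7],"delta_rot":[0,0,0]},{"translation":[0,0,-0.7],"delta_rot":[0,0,0]},{"translation":[0,0,0],"delta_rot":[0,0,0]},{"translation":[0,0,0],"delta_rot":[0,0,0]}]'
python3 -m creep '[{"translation":[0,0,-0.2],"delta_rot":[0,0,0]},{"translation":[0,0,-0.2],"delta_rot":[0,0,0]},{"translation":[0,0,-0.2],"delta_rot":[0,0,0]},{"translation":[0,0,0],"delta_rot":[0,0,0]}]'
python3 -c "
from h import *; pose()
p,d=optics.grab_frame('top');q,d=optics.grab_frame('side')
f=lambda im:cv2.convertScaleAbs(im,alpha=2.2,beta=0)
cv2.imwrite('pics/t23s.png',f(cv2.resize(q[280:375,170:270,::-1],None,fx=6,fy=6,interpolation=cv2.INTER_CUBIC))); cv2.imwrite('pics/t23.png',f(cv2.resize(p[230:310,155:235,::-1],None,fx=7,fy=7,interpolation=cv2.INTER_CUBIC)))"
```

```text
time_s: 26.7
ee_pos: [463.4, 305.9, 44.9]
ee_rot: [-58.9, 89.9, -146.4]
force: [-0.1, 0.1, -3.2]
gripper_width: 65.7
time_s: 27.03
ee_pos: [463.7, 306.1, 39.3]
ee_rot: [-54.4, 90.0, -142.0]
force: [-0.4, -0.4, -3.1]
gripper_width: 66.1
t 27.03 pos [463.7 306.1  39.3] jawyaw(from x) 2.43 down [-0. -0. -1.] F [-0.4 -0.4 -3.1] w 66.1 q6 29.8
```

View pics/t23s.png

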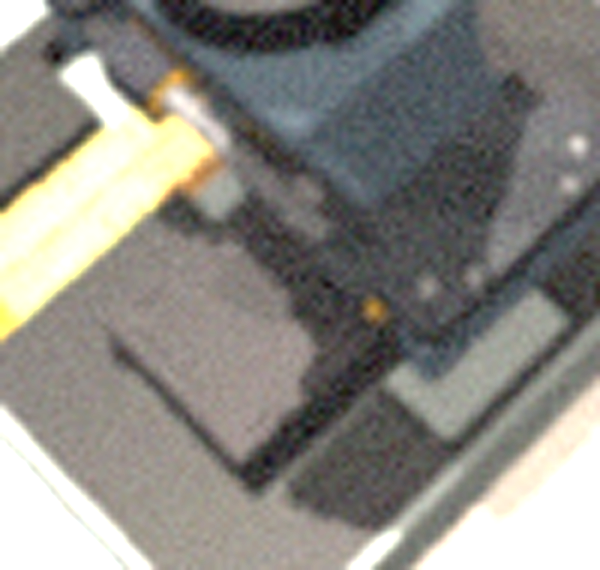

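View pics/t23.png

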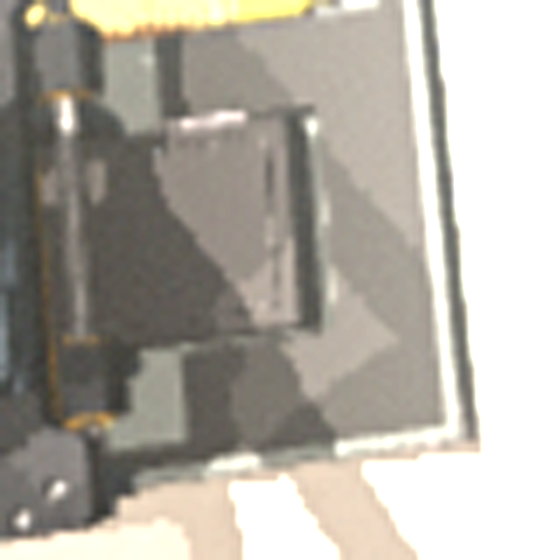

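```bash
python3 -m creep '[{"translation":[0,0,-0.4],"delta_rot":[0,0,0]},{"translation":[0,0,-0.4],"delta_rot":[0,0,0]},{"translation":[0,0,-0.3],"delta_rot":[0,0,0]},{"translation":[0,0,-0.1],"delta_rot":[0,0,0]},{"translation":[0,0,0],"delta_rot":[0,0,0]}]'
python3 -m creep '[{"translation":[0,0,-0.1],"delta_rot":[0,0,0]},{"translation":[0,0,-0.1],"delta_rot":[0,0,0]},{"translation":[0,0,0],"delta_rot":[0,0,0]}]'
```

```text
time_s: 27.55
ee_pos: [463.6, 306.0, 27.1]
ee_rot: [-56.1, 89.9, -143.7]
force: [0.4, 0.2, -2.6]
gripper_width: 66.1
time_s: 27.8
ee_pos: [463.9, 306.2, 25.5]
ee_rot: [-29.5, 90.0, -117.1]
force: [0.1, -0.7, -3.0]
gripper_width: 65.8
```

```bash
python3 -m creep '[{"translation":[0,0,-0.1],"delta_rot":[0,0,0]},{"translation":[0,0,-0.05],"delta_rot":[0,0,0]},{"translation":[0,0,0],"delta_rot":[0,0,0]}]'
```

```text
time_s: 28.05
ee_pos: [464.0, 306.3, 25.2]
ee_rot: [115.7, 90.0, 28.1]
force: [-1.8, -1.4, 5.4]
gripper_width: 66.0
```

```bash
python3 -m creep '[{"translation":[0,0,0],"delta_rot":[0,0,0]},{"translation":[0,0,0],"delta_rot":[0,0,0]},{"translation":[0,0,0],"delta_rot":[0,0,0]},{"translation":[0,0,0],"delta_rot":[0,0,0]}]' 0.72
python3 -m creep '[{"translation":[0,0,0.5],"delta_rot":[0,0,0]},{"translation":[0,0,1.5],"delta_rot":[0,0,0]},{"translation":[0,0,3],"delta_rot":[0,0,0]},{"translation":[0,0,4],"delta_rot":[0,0,0]},{"translation":[0,0,3],"delta_rot":[0,0,0]}]'
python3 -m creep '[{"translation":[0,-3,1],"delta_rot":[0,0,0]},{"translation":[0,-4,0],"delta_rot":[0,0,0]},{"translation":[0,-4,0],"delta_rot":[0,0,0]},{"translation":[0,-4,0],"delta_rot":[0,0,0]},{"translation":[0,-4,0],"delta_rot":[0,0,0]}]'
python3 -m creep '[{"translation":[0,-4,0],"delta_rot":[0,0,0]},{"translation":[0,-4,0],"delta_rot":[0,0,0]},{"translation":[0,-3,0],"delta_rot":[0,0,0]},{"translation":[0,0,0],"delta_rot":[0,0,0]},{"translation":[0,0,0],"delta_rot":[0,0,0]}]'
python3 -c "
from h import *; pose()
p,d=optics.grab_frame('top');q,d=optics.grab_frame('side')
cv2.imwrite('pics/t24f.png',p[:,:,::-1])
f=lambda im:cv2.convertScaleAbs(im,alpha=1.6,beta=0)
cv2.imwrite('pics/t24s.png',f(cv2.resize(q[220:400,120:310,::-1],None,fx=4,fy=3.3,interpolation=cv2.INTER_CUBIC))); cv2.imwrite('pics/t24.png',f(cv2.resize(p[185:315,100:230,::-1],None,fx=4.5,fy=4.5,interpolation=cv2.INTER_CUBIC)))"
```

```text
time_s: 28.38
ee_pos: [464.1, 306.3, 24.2]
ee_rot: [114.9, 90.0, 27.3]
force: [0.9, 0.1, 0.0]
gripper_width: 78.5
time_s: 28.8
ee_pos: [464.3, 306.5, 146.7]
ee_rot: [120.4, 89.9, 32.8]
force: [0.7, 0.9, 0.5]
gripper_width: 78.7
time_s: 29.22
ee_pos: [463.6, 114.7, 154.7]
ee_rot: [93.3, 89.9, 5.8]
force: [1.3, -0.1, 0.3]
gripper_width: 78.4
time_s: 29.63
ee_pos: [463.9, 5.1, 154.5]
ee_rot: [117.4, 90.0, 29.6]
force: [1.0, 0.4, 0.9]
gripper_width: 78.3
t 29.63 pos [463.9   5.1 154.5] jawyaw(from x) 2.22 down [ 0.001  0.    -1.   ] F [1.  0.4 0.9] w 78.3 q6 -3.0
```

View pics/t24s.png

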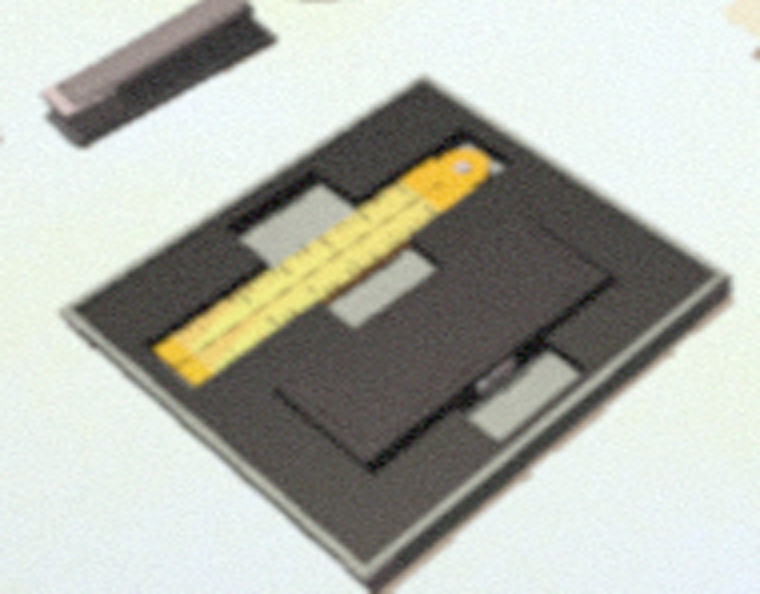

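View pics/t24.png

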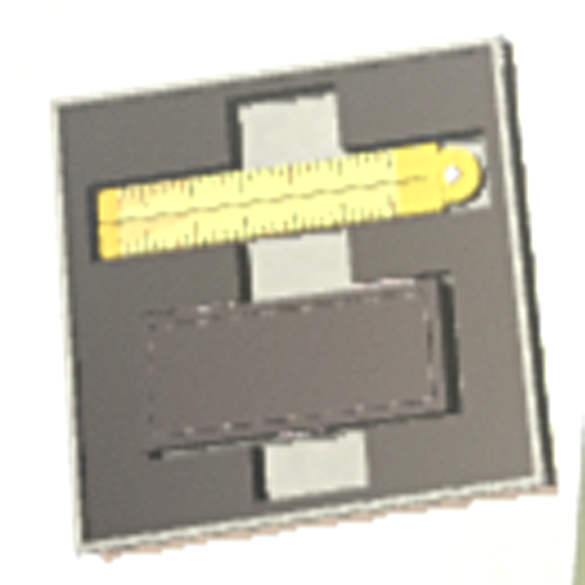

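View pics/t24f.png

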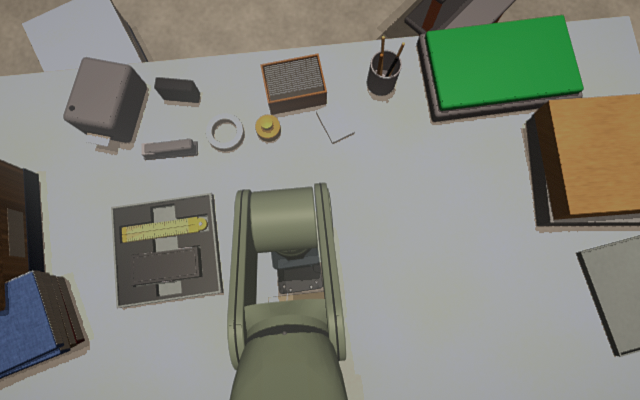

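```bash
python3 -c "
from h import *
np.set_printoptions(suppress=True,precision=2)
for n in('top','side'):
  D=[cloud(n,optics.grab_frame(n)[1]) for _ in range(3)];X=np.median(D,0)
  P=X.reshape(-1,3);P=P[np.isfinite(P).all(1)]
  def fit(c,hx,hy):
    a=.042;d=(P[:,:2]-c)@np.array([[np.cos(a),-np.sin(a)],[np.sin(a),np.cos(a)]])
    k=(abs(d[:,0])<hx)&(abs(d[:,1])<hy); q=d[k];z=P[k,2]
    s=np.linalg.lstsq(np.c_[q,np.ones(len(q))],z,rcond=None)[0];return len(q),np.median(z),s
  print(n,'case',fit((463.5,305.5),24,60)); print(' rule',fit((549,308.5),10,80)); print(' foam between',fit((506.5,360),7,35),' table',fit((500,480),30,40) )
"
```

```text
top case (1175, np.float64(32.642957966030785), array([-0.  , -0.  , 32.67]))
 rule (603, np.float64(15.851613453935716), array([-0. , -0. , 15.8]))
 foam between (210, np.float64(21.348428148348006), array([-0.08,  0.19, 19.28]))  table (905, np.float64(-1.283738165192679), array([-0.  , -0.  , -1.29]))
side case (1493, np.float64(33.90515196424911), array([ 0.  ,  0.  , 33.92]))
 rule (715, np.float64(17.302081154194585), array([-0.  , -0.  , 17.36]))
 foam between (201, np.float64(23.20309576606116), array([-0.03,  0.03, 22.86]))  table (1447, np.float64(0.34083542945512063), array([-0.  , -0.  ,  0.32]))
```

```bash
python3 -c "
from workcell import env,readout
print(env.job_done(), readout.state()['time_s'])"
```

```text
the job is handed in; nothing more can be done
the job is handed in; nothing more can be done
```

The kit is back in its box and the job is handed in at about 30 s of the 72 s allowed; `job_done` gives no verdict. I folded the rule and laid it in the narrow pocket. The magnifier went into the case, I shut the lid, and the case is in the wide pocket. Nothing is gripped and the arm is clear of the box.

**Problem on the way:** my first push on the lid, with upright fingers, slid the whole case about 38 mm towards the robot and barely moved the lid. I tilted the gripper about 35° and lifted the lid from behind, which closed it. I then measured the case again before gripping it.

**Last checks:**
- **Case:** the depth images put its top about 34 mm above the table (33 expected). It is level to within the measurement, which agrees with a shut lid.
- **Rule:** its top is about 17 mm above the table (17 expected), and it is level. The jaws read 33–34 mm across it in the grip, so it is closed.
- **Other things:** in the last top picture the tape roll, book weight, stapler and labels look unmoved. The arm hid the bone folder there, but it was still in place in the side pictures taken while the lid was being shut.

**Disagreements and gaps:**
- The two cameras differed by 2–3 mm on the pocket positions, and by up to about 4 mm on the case before I gripped it. I used values between the two. Both items went down into their pockets without catching.
- I did not measure the magnifier's position inside the shut case directly. It lay flat and roughly central in the last picture before the lid closed.

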